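# Clip the inspection lamp onto its snap hook

## Task

Put the orange-banded inspection lamp away on the snap hook: push the lamp's eye down against the red sprung gate, gently and with nothing but the eye touching the gate, until the eye has passed inside and the gate has snapped shut behind it. Before letting go, tug the lamp gently upwards so that the eye pulls on the closed gate from inside for a moment, to be sure that it holds. Then let the lamp hang quietly down from the hook, and leave the other things on the bench where they are.

Things in the scene. Friction and masses are not known exactly. Their poses are not given: they have to be found in the camera images.
- lamp_center (a point): Centre of the pocket inspection lamp, lying flat: a black bar 80 long, 22 wide, 24 high (mm), orange band near its front, lens head (12 long) at its -x end, steel eye at its +x end; about 90 g. x runs along the bar towards the eye, y across its width, z up out of its top. Grip it across the width, best 10 to 30 mm from here towards the eye.
- lamp_eye (a point): Outermost point of the lamp's eye, in the middle of its 5 mm wire, 77 mm along the lamp's x from lamp_center; axes as the lamp's. The eye is a flat ring in the lamp's x-y plane, 24 inner and 34 outer diameter, its centre 14.5 mm back from here. This bit of wire is what must go inside the hook.
- hook_bowl (a point): Lowest point inside the snap hook, a J of 7 mm steel bar on a stand's arm, 174 mm up. Its clamp is set by hand: the real hook, nose and gate sit up to 4 mm above or below the height given. z up; x level, from mouth to shank (inner face x = +12.5, top z = 60; an arm leads to the post at x = 50, y = 80). A wire in the bowl has its middle at z = 2.5. Let go, the lamp swings some seconds.
- hook_nose (a point): Top of the hook's nose (free end, pointing up, 7 mm thick): x = -16, z = +28 of hook_bowl; same axes, same doubt in height. Bring the lamp flat from the -x side, its x along this x, and lower its ring over the nose with the outermost wire 10 to 12 mm beyond the nose's middle, the rest of the ring outside. Below z = 10 of the real hook the gate has snapped shut above the wire.
- gate (a joint): Turn of the hook's red sprung gate, rad: 0 shut, 0.6 wide open. It opens only inwards (tip down and towards the shank). The spring gives 0.06 N m shut plus 0.25 N m/rad: the eye turns it about 0.3 rad at 4 to 10 N downwards. From inside it is rigid. Pushing the hook with over 20 N is too much; a fair tug on the shut gate is 3 to 8 N for 0.3 s, and over 9 N strains it.
- gate_hinge (a point): Hinge of the red gate on the shank, x = +16, z = +52.5 of hook_bowl; same axes, same doubt in height. The gate is a rod 5 mm thick and 40 long; shut, it slopes down to its tip just behind the nose, at hook_bowl x = -8.5, z = +20.5. A wire inside, lifted at x = -5, meets it at z about 17; at x = 0, about 23.
- spool: Blue wire spool standing on end, 54 in diameter, 41 high; origin under its centre. Leave it.
- flux: White bottle with a red cap, 44 in diameter, 90 high; origin under its centre. Leave it.
- tin: Brass-coloured tin, 52 in diameter, 32 high; origin under its centre. Leave it.
- driver: Screwdriver with a yellow handle, 160 long, lying along its x. Leave it.
- tweezers: Steel tweezers, 120 long, lying along their x. Leave them.

How it is judged (in metres and radians):
On the way, in this order (a step that is already met when the one before it is completed fails the run):
1. the eye pushes the gate open (value of joint gate above 0.12 rad and contact force between lamp and gate above 0.8 N), for 0.02 s.
2. the eye is inside the hook and the gate has shut behind it (x of lamp_eye in the frame of hook_bowl between -0.014 and 0.014 m and y of lamp_eye in the frame of hook_bowl between -0.014 and 0.014 m and z of lamp_eye in the frame of hook_bowl between -0.007 and 0.019 m and value of joint gate below 0.06 rad), for 0.1 s.
3. the eye, still in the gripper, pulls up on the shut gate from inside with at least 3 N for 0.3 s (x of lamp_eye in the frame of hook_bowl between -0.014 and 0.014 m and y of lamp_eye in the frame of hook_bowl between -0.014 and 0.014 m and z of lamp_eye in the frame of hook_bowl between -0.007 and 0.04 m and value of joint gate below 0.06 rad and contact force between lamp and gate above 3 N and contact force between the fingers and lamp above 1 N), for 0.3 s.
At the end, for the whole second after the job is handed in: The lamp hangs free from the snap hook: its eye's outermost wire lies in the hook's bowl (within 14 mm level and 18 mm in height of the given bowl point), the gate is shut (below 0.06 rad), the lamp is within 20 degrees of plumb, eye up, slower than 120 mm/s, and nothing holds it (x of lamp_eye in the frame of hook_bowl between -0.014 and 0.014 m and y of lamp_eye in the frame of hook_bowl between -0.014 and 0.014 m and z of lamp_eye in the frame of hook_bowl between -0.007 and 0.018 m and value of joint gate below 0.06 rad and angle between lamp_center's own x axis and vertical below 0.35 rad and linear speed of lamp below 0.12 m/s and contact force between the fingers and lamp below 0.1 N and contact force between lamp and stand above 0.2 N); the robot touches nothing.
It fails at once if the hook or its gate is loaded with more than 20 N through the lamp while the lamp is in the gripper (contact force between lamp and stand above 20 N and contact force between the fingers and lamp above 1 N).
It fails at once if the shut gate is strained: the held lamp pulls on it with more than 9 N (contact force between lamp and gate above 9 N and value of joint gate below 0.06 rad and contact force between the fingers and lamp above 1 N).
It fails at once if the gripper pushes on the gate (contact force between the fingers and gate above 1 N).
It fails at once if another thing on the bench is shifted by more than 30 mm (distance of any of spool, flux, tin, driver, tweezers from where it was at the start of the episode above 0.03 m).
It also fails if it takes over 72 s, if anything falls off the work surface, if the arm or the gripper's body presses on something with over 40 N, if the wrist force passes 120 N, or if a joint passes its speed limit or range.

## Robot

A 6-joint arm with a two-finger parallel gripper is mounted at the origin on the work surface. World frame = base frame: x ahead of the robot, y to its left, z up, the work surface at z = 0. Lengths are in mm, angles in rad, forces in N, time in s.
With the tool pointing down it reaches from about 300 to 775 mm from the base axis. Payload 14.6 kg.
Tool frame: the origin (TCP) lies between the finger pads; the fingertips stand 22 mm ahead of it and the grasp point (between the pads) lies 3 mm ahead of it (manip.tcp_to_tips is the distance from the TCP to the fingertips, in mm); y points along the fingers, z is the direction in which the jaws open and shut, and the axes are right-handed (so a half turn about y gives the same grasp; the last joint's range is limited). The gripper opens to 94 mm and grips with 3 to 60 N. Pads are 16 mm wide; open, the fingers measure 119 mm over their backs; the gripper's body (75 mm by 177 mm) begins 78 mm behind the grasp point.
Start: joints at [-1.34, 0.3, 1.521, -0, 1.321, -0.067], TCP at [161.373, -525.783, 202.546] pointing down, gripper open.
Joint ranges: [-3.03, 3.03], [-0.79, 2.21], [0.23, 2.52], [-1.04, 4.18], [0, 3.07], [-2.55, 2.55]. Speed limits (rad/s): [2.22, 2.22, 2.57, 3.14, 3.14, 3.14].

## Interface

Orientations are given as [roll, pitch, yaw] about the fixed x, y, z axes, in that order (R = Rz(yaw) Ry(pitch) Rx(roll)).
In Python, from cell import manip gives the robot as it stands.
- The arm moves only by the shell command python3 -m jog 'ROWS' [OPENING] [FORCE]. ROWS is JSON, one flat list of numbers, 6 for each row, row after row: the shift along the tool's x, y, z in mm, then the turn, a rotation vector about the tool's x, y, z in degrees. A call has 1 to 10 rows; each row is the pose to reach, as a shift and turn from the pose commanded when the call began, along the tool's axes at that moment; what a row does not reach only later rows make up. A row lasts 1/12 s, in which the tool goes at most 41.7 mm and 7.16 degrees, less where a joint would pass 70% of its speed; a pose out of reach is approached as far as the arm can. A call with a gripper value outside its range is refused whole. OPENING is the finger opening in mm, from 0 to 94, set as the call begins (- or left out, the last holds). The fingers move at their own pace and stop on an object; FORCE is the grip in N (left out, the last holds). Time passes only in rows, so rows that repeat a pose let the fingers close. It gives the time, the measured TCP pose, the force and the opening at its end, in the units of the state.
- manip.read_state(): the state, without advancing time (a new reading comes with each control period).
- manip.camera(name): name is "scene" or "top" or "wrist"; returns a dict with "img" (420x560x3 uint8, red, green, blue), "intrinsics" (3x3 intrinsics, pixels), "origin" and "orientation" of the camera in the world. Camera axes: x right, y down, z forward; pixel columns grow to the right and rows downward; lengths in mm; the calibration is good to about 2 mm. A picture is of the moment at which its call begins. There is no depth.
- manip.sign_off(): hands the job in, once; it reports no verdict.
Trained networks look in a picture, given as the dict that the camera call returned (one of the last four; its "shot" number tells which), for a name from the list of things; names that differ only in an ending like _2 or _b are one class to them, and where a whole thing is asked for, a point or a joint stands for the part that bears it (a point fixed in the world has none). Each returns a list of dicts, best first, with "score" (0 to 1); they miss things now and then, are a little off and sometimes report something else, mostly with a low value. They report only what shows in the picture. A call takes as long as a camera call.
- manip.masks_of(thing, picture): "pixels" (420x560 bool, what is visible of it) and "xy" ([column, row] in pixels, amid what is visible of it).
- manip.tip_of(thing, picture): "xy" ([column, row] in pixels: a listed point, or the origin of a listed thing).
The state is a dict: "clock": time; "joints": joint angles; "qd": joint speeds; "effort": joint torques, N m; "eef_pos": TCP position; "eef_rot": TCP orientation; "wrist_force": force on the tool from outside, world axes, zero at the start; "moment": the same for the moment, N m; "finger_gap": finger opening in mm.
Only numpy, scipy, OpenCV 4.12 (cv2) and the standard library are available. Lean on these libraries where they do the work, as an engineer would, in place of code of your own. Each camera call takes 0.05 s, during which the arm holds its last target.

## Working session

There is one attempt and no reset: what is moved stays moved. The work goes in short steps, Python scripts to look and compute and a shell command to move; the robot and the scene stay as the last step left them, time stands still between calls to the robot, and variables do not carry over. Pictures are saved under pics/ and viewed, and the job is handed in when it is done.

```bash
ls; mkdir -p pics
cat > h.py <<'E'
import numpy as np,cv2
from cell import manip
from scipy.spatial.transform import Rotation as Rn
def R(o):
    o=np.array(o,float)
    return o if o.shape==(3,3) else Rn.from_euler('xyz',o).as_matrix()
def ray(c,p):
    K=np.array(c['intrinsics']);d=np.linalg.inv(K)@np.array([p[0],p[1],1.])
    d=R(c['orientation'])@d;return np.array(c['origin'],float),d/np.linalg.norm(d)
def onz(c,p,z):
    o,d=ray(c,p);return o+d*(z-o[2])/d[2]
def proj(c,P):
    q=R(c['orientation']).T@(np.array(P,float)-np.array(c['origin']));u=np.array(c['intrinsics'])@q;return u[:2]/u[2]
def tri(rs):
    A=np.zeros((3,3));b=np.zeros(3)
    for o,d in rs:
        M=np.eye(3)-np.outer(d,d);A+=M;b+=M@o
    return np.linalg.solve(A,b)
def save(c,n): cv2.imwrite('pics/'+n+'.png',c['img'][:,:,::-1])
E
python3 - <<'E'
from h import *
s=manip.read_state();print(s)
for n in['scene','top']:
    c=manip.camera(n);save(c,n+'0');print(n,c['origin'],c['orientation'],c['intrinsics'])
    for t in['lamp_center','lamp_eye','hook_bowl','hook_nose','gate_hinge','spool','flux','tin','driver','tweezers']:
        r=manip.tip_of(t,c);print(t,[(np.round(x['xy'],1).tolist(),round(x['score'],2)) for x in r[:2]])
E
```

```text
pics
{'clock': 0.0, 'joints': array([-1.33958533e+00,  3.00457165e-01,  1.52156421e+00,  3.16614537e-06,
        1.32067126e+00, -6.66093216e-02]), 'qd': array([ 0.00012981, -0.0012004 ,  0.00076633, -0.00021761, -0.00177965,
        0.00026388]), 'effort': array([-6.69790079e-04, -5.31799257e+01, -3.52739882e+01,  7.07957265e-02,
        2.43414275e-02, -1.22065353e-04]), 'eef_pos': array([ 161.3258492 , -525.54514164,  202.00110539]), 'eef_rot': array([-1.57189366e+00,  7.62747478e-05, -2.84377316e+00]), 'wrist_force': array([ 0.34364615, -0.83235676, -0.60969739]), 'moment': array([-0.05638423, -0.03288552, -0.00321192]), 'finger_gap': 94.17862337384344}
scene [1317.77809519 -359.41798291 1119.79359305] [-2.43941591  0.00483752  1.18619345] [[459.86239892   0.         273.38790402]
 [  0.         459.86239892 203.70682079]
 [  0.           0.           1.        ]]
lamp_center [([187.1, 244.1], 0.56)]
lamp_eye [([202.3, 260.3], 0.6)]
hook_bowl [([361.6, 185.7], 0.62)]
hook_nose [([360.6, 176.4], 0.58)]
gate_hinge [([371.2, 175.3], 0.97)]
spool [([229.3, 270.5], 0.65), ([371.6, 175.4], 0.41)]
flux [([252.0, 214.8], 0.8)]
tin [([303.6, 188.8], 0.72)]
driver [([376.9, 167.4], 0.61), ([301.1, 185.1], 0.3)]
tweezers [([132.6, 300.0], 0.54)]
top [ 517.44815603  -54.89818399 1147.67443825] [-3.08147204  0.0108546  -1.58499026] [[381.60955466   0.         271.77327385]
 [  0.         381.60955466 207.70538249]
 [  0.           0.           1.        ]]
lamp_center [([359.1, 237.9], 0.86)]
lamp_eye [([351.3, 215.2], 0.77)]
hook_bowl [([186.4, 198.9], 0.64)]
hook_nose [([181.8, 204.0], 0.84)]
gate_hinge [([170.8, 190.5], 0.89)]
spool [([331.1, 195.6], 0.66)]
flux [([361.1, 238.1], 0.56), ([295.5, 248.9], 0.46)]
tin [([224.6, 270.1], 0.58), ([182.2, 203.9], 0.33)]
driver [([132.8, 266.4], 0.68)]
tweezers [([424.3, 195.7], 0.58), ([297.1, 248.1], 0.15)]
```

View pics/scene0.png

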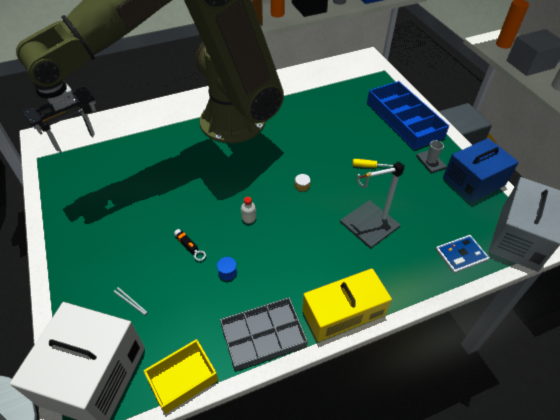

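View pics/top0.png

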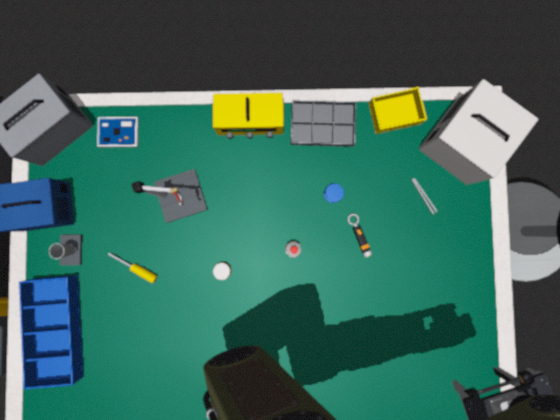

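Run:
```python
from h import *
cs={n:manip.camera(n) for n in['scene','top']}
px={'lamp_center':([187.1,244.1],[359.1,237.9],12),'lamp_eye':([202.3,260.3],[351.3,215.2],12),'hook_bowl':([361.6,185.7],[186.4,198.9],174),'hook_nose':([360.6,176.4],[181.8,204],202),'gate_hinge':([371.2,175.3],[170.8,190.5],226.5),
'spool':([229.3,270.5],[331.1,195.6],0),'flux':([252,214.8],[295.5,248.9],0),'tin':([303.6,188.8],[224.6,270.1],0),'tweezers':([132.6,300],[424.3,195.7],2)}
for k,(a,b,z) in px.items():
    ra,rb=ray(cs['scene'],a),ray(cs['top'],b)
    print(k,'tri',tri([ra,rb]).round(1),'scene@z',onz(cs['scene'],a,z).round(1),'top@z',onz(cs['top'],b,z).round(1))
print('gripper axes',R(manip.read_state()['eef_rot']).round(3))
```

```text
lamp_center tri [ 491.8 -303.9    6.3] scene@z [ 495.1 -305.9   12. ] top@z [ 492.6 -300.8   12. ]
lamp_eye tri [ 560.7 -280.5    3.9] scene@z [ 566.5 -280.5   12. ] top@z [ 560.2 -279.5   12. ]
hook_bowl tri [605.  180.7 173.8] scene@z [606.5 188.4 174. ] top@z [602.1 173.6 174. ]
hook_nose tri [589.6 185.3 194.9] scene@z [596.1 186.6 202. ] top@z [587.1 178.5 202. ]
gate_hinge tri [619.4 201.4 222.7] scene@z [622.5 200.2 226.5] top@z [618.6 199.3 226.5]
spool tri [ 621.1 -220.4    2.3] scene@z [ 620.6 -218.2    0. ] top@z [ 620.6 -222.7    0. ]
flux tri [ 467.  -102.3   21.9] scene@z [454.3 -87.9   0. ] top@z [ 462.2 -112.6    0. ]
tin tri [402.6 107.3 -14.3] scene@z [415.8 106.7   0. ] top@z [402.1 100.2   0. ]
tweezers tri [ 616.2 -493.2   13. ] scene@z [ 611.4 -490.8    2. ] top@z [ 615.9 -501.6    2. ]
gripper axes [[-0.956  0.     0.293]
 [-0.293 -0.    -0.956]
 [ 0.    -1.     0.   ]]
```

The scene picture shows the lamp near (188,245), eye at its lower right, and the hook on its stand near (362,178). In the top picture the lamp is at (360,238) and the hook at about (180,197). Next I'll move above the lamp for a wrist view.

```bash
python3 -m jog '[-20,0,-6,0,0,0, -60,0,-18,0,0,0, -100,0,-30,0,0,0, -140,0,-42,0,0,0, -180,0,-54,0,0,0, -220,0,-66,0,0,0, -260,0,-78,0,0,0, -300,0,-90,0,0,0, -340,0,-102,0,0,0, -380,0,-114,0,0,0]' 94
python3 -m jog '[-10,0,-3,0,0,0, -10,0,-3,0,0,0, -10,0,-3,0,0,0, -10,0,-3,0,0,0]'
python3 - <<'E'
from h import *
s=manip.read_state();print(s['eef_pos'],s['eef_rot'],s['joints'],s['wrist_force'])
c=manip.camera('wrist');save(c,'w1');print(c['origin'],R(c['orientation']).round(3),c['intrinsics'])
for t in['lamp_center','lamp_eye']:
    for x in manip.tip_of(t,c)[:2]:print(t,x['xy'],x['score'],onz(c,x['xy'],12).round(1))
m=manip.masks_of('lamp_center',c)
for x in m[:1]:
    ys,xs=np.nonzero(x['pixels']);print(x['score'],len(xs));print(cv2.minAreaRect(np.c_[xs,ys].astype(np.float32)))
E
```

```text
clock: 2.03
eef_pos: [492.0, -304.2, 202.7]
eef_rot: [-1.57, 0.0, -2.844]
wrist_force: [-0.2, -0.1, -0.1]
finger_gap: 93.7
clock: 2.37
eef_pos: [498.2, -300.8, 202.5]
eef_rot: [-1.571, -0.0, -2.845]
wrist_force: [0.1, 0.2, -0.0]
finger_gap: 94.0
[ 498.21185663 -300.7930524   202.52329382] [-1.57082572e+00 -3.36993529e-04 -2.84473660e+00] [-6.05983945e-01  3.71567573e-01  1.42583270e+00 -2.52815718e-04
  1.34442419e+00  6.68013100e-01] [ 0.13684327  0.16007259 -0.00279303]
[ 573.89609492 -277.17963112  384.48869936] [[ 0.292 -0.92  -0.261]
 [-0.956 -0.281 -0.08 ]
 [ 0.     0.273 -0.962]] [[323.61471202   0.         276.75942892]
 [  0.         323.61471202 212.59872048]
 [  0.           0.           1.        ]]
lamp_eye [276.4, 130.7] 0.8 [ 563.5 -280.1   12. ]
0.87 1650
((275.4999694824219, 186.99996948242188), (111.99998474121094, 26.999996185302734), 90.0)
```

View pics/w1.png

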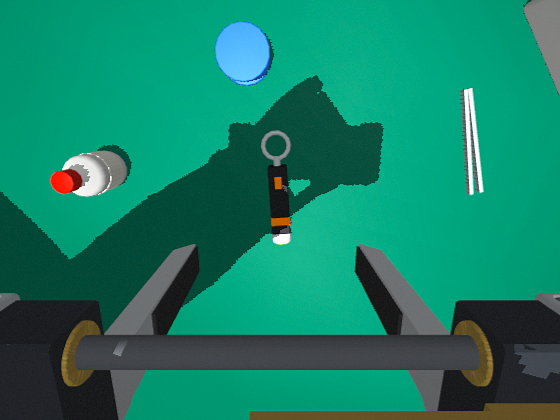

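The wrist picture shows the lamp nearly along the image column: ring centre at about (276,146), lens tip at (281,243).

Run:
```python
from h import *
c=manip.camera('wrist')
a=c['img'].astype(int)
# black bar + orange + white; mask
m=manip.masks_of('lamp_center',c)[0]['pixels']
for r in range(126,248,6):
    xs=np.nonzero(m[r])[0]
    if len(xs):print(r,xs.min(),xs.max(),(xs.min()+xs.max())/2)
e=onz(c,[276.2,130.7],12);rc=onz(c,[276.2,146.5],12);l=onz(c,[281.5,239],20)
print(e,rc,l,np.linalg.norm((e-l)[:2]),np.degrees(np.arctan2(*(e-l)[1::-1])),np.degrees(np.arctan2(*(rc-l)[1::-1])))
for p in([278,168],[280,222]):print(onz(c,p,24))
```

```text
132 269 282 275.5
138 262 288 275.0
144 261 289 275.0
150 261 288 274.5
156 265 285 275.0
162 272 281 276.5
168 267 286 276.5
174 268 286 277.0
180 268 286 277.0
186 269 286 277.5
192 269 287 278.0
198 268 288 278.0
204 270 288 279.0
210 270 288 279.0
216 271 289 280.0
222 272 289 280.5
228 272 289 280.5
234 273 289 281.0
240 273 288 280.5
[ 563.68631717 -279.93603759   12.        ] [ 547.09533495 -284.98351759   12.        ] [ 445.23902703 -322.6246567    20.        ] 125.90503859480668 19.819255005404703 20.28186151154687
[ 526.00953679 -293.5099545    24.        ]
[ 466.33441325 -314.20767851   24.        ]
```

```bash
python3 -m jog '[-12,10,2.5,0,-3.3,0, -12,35,2.5,0,-3.3,0, -12,60,2.5,0,-3.3,0, -12,85,2.5,0,-3.3,0, -12,105,2.5,0,-3.3,0, -12,120,2.5,0,-3.3,0, -12,130,2.5,0,-3.3,0, -12,130,2.5,0,-3.3,0, -12,130,2.5,0,-3.3,0]' 60
python3 - <<'E'
from h import *
s=manip.read_state();print(s['eef_pos'],s['eef_rot'])
c=manip.camera('wrist');save(c,'w2')
m=manip.masks_of('lamp_center',c)
if m:
  m=m[0]['pixels']
  for r in range(100,400,15):
    xs=np.nonzero(m[r])[0]
    if len(xs):print(r,xs.min(),xs.max(),onz(c,[(xs.min()+xs.max())/2,r],24).round(1))
E
```

```text
clock: 3.42
eef_pos: [511.4, -299.0, 72.9]
eef_rot: [-1.571, 0.0, -2.786]
wrist_force: [0.4, -0.8, 0.9]
finger_gap: 60.0
[ 511.40410322 -299.0378777    72.90251793] [-1.57077736e+00  7.79407831e-06 -2.78638170e+00]
160 259 291 [ 560.  -279.2   24. ]
175 253 297 [ 550.  -282.9   24. ]
190 259 291 [ 539.7 -286.7   24. ]
205 261 289 [ 529.1 -290.6   24. ]
220 261 289 [ 518.3 -294.6   24. ]
235 261 290 [ 507.2 -299.1   24. ]
250 260 289 [ 495.5 -302.6   24. ]
265 261 290 [ 484.  -307.7   24. ]
280 262 289 [ 472.  -312.1   24. ]
295 262 289 [ 459.5 -316.7   24. ]
310 264 288 [ 446.9 -321.8   24. ]
```

View pics/w2.png

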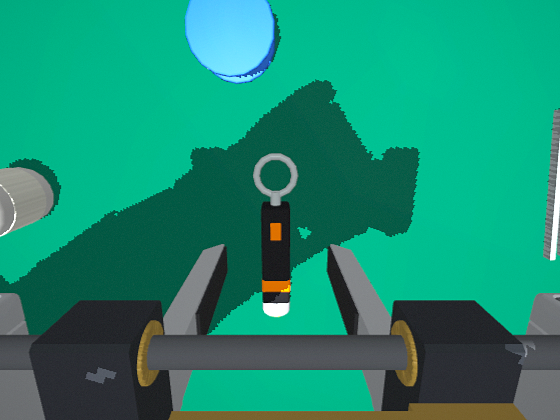

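The lamp is straight and centred between the fingers (col 275, ring top at row 153). I'll descend and grip firmly.

```bash
python3 -m jog '[0,12,0,0,0,0, 0,28,0,0,0,0, 0,40,0,0,0,0, 0,46,0,0,0,0, 0,48,0,0,0,0, 0,48,0,0,0,0]'
python3 -m jog '[0,0,0,0,0,0, 0,0,0,0,0,0, 0,0,0,0,0,0, 0,0,0,0,0,0, 0,0,0,0,0,0, 0,0,0,0,0,0, 0,0,0,0,0,0]' 15 55
python3 -m jog '[0,0,0,0,0,0, 0,-5,0,0,0,0, 0,-25,0,0,0,0, 0,-60,0,0,0,0, 0,-100,0,0,0,0, 0,-140,0,0,0,0, 0,-180,0,0,0,0, 0,-200,0,0,0,0, 0,-205,0,0,0,0, 0,-205,0,0,0,0]'
python3 - <<'E'
from h import *
s=manip.read_state();print(s['eef_pos'],s['eef_rot'],s['joints'],s['wrist_force'])
c=manip.camera('wrist');save(c,'w3')
r=manip.tip_of('lamp_eye',c);print(r)
for n in['scene','top']:
    c=manip.camera(n)
    g=manip.masks_of('gate',c)
    if g:print(n,'gate',g[0]['xy'],g[0]['score'],g[0]['pixels'].sum())
    a=cv2.resize(c['img'][150:230,320:440] if n=='scene' else c['img'][160:230,110:220],None,fx=6,fy=6,interpolation=cv2.INTER_CUBIC)
    cv2.imwrite('pics/z_%s.png'%n,a[:,:,::-1])
E
```

```text
clock: 4.02
eef_pos: [511.3, -298.8, 24.2]
eef_rot: [-1.571, -0.0, -2.786]
wrist_force: [-0.5, 0.7, 0.4]
finger_gap: 59.7
clock: 4.6
eef_pos: [511.4, -298.9, 24.6]
eef_rot: [-1.571, 0.0, -2.786]
wrist_force: [-0.9, 0.0, 0.3]
finger_gap: 16.8
clock: 5.43
eef_pos: [511.7, -299.0, 231.1]
eef_rot: [-1.569, 0.002, -2.786]
wrist_force: [-0.6, 0.6, 0.1]
finger_gap: 15.0
[ 511.66767324 -299.0348317   231.10891816] [-1.56857724e+00  1.60551753e-03 -2.78622447e+00] [-5.90692191e-01  3.75047419e-01  1.35482678e+00  4.41327796e-06
  1.40897948e+00  6.24737030e-01] [-0.59459122  0.56375653  0.13060319]
[{'xy': [277.0, 142.8], 'score': 0.61}]
```

View pics/w3.png

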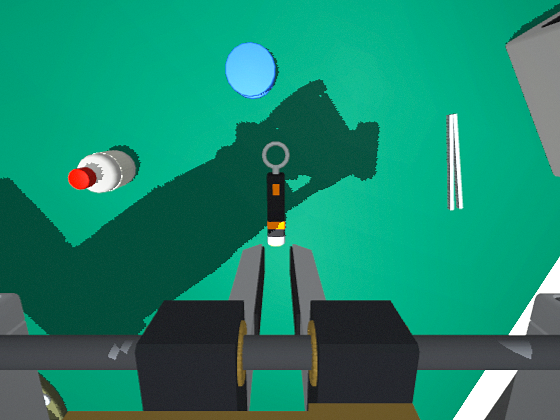

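View pics/z_scene.png

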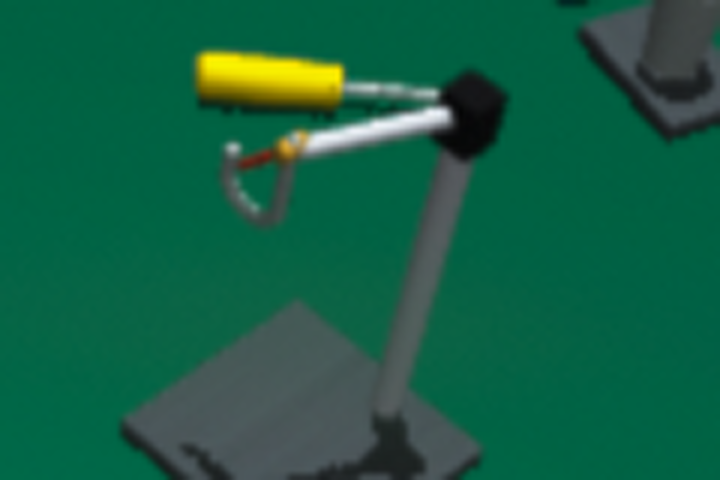

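View pics/z_top.png

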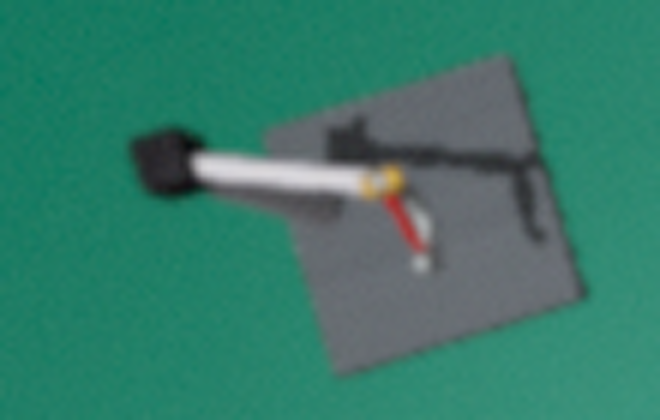

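Run:
```python
from h import *
s=manip.read_state()
c=manip.camera('wrist');save(c,'w4')
print(s['eef_pos'],c['origin'],R(c['orientation']).round(3), s['finger_gap'])
P=s['eef_pos']
for dz in (-22,-3,0,22):print(dz,proj(c,P+[0,0,dz]))
print(onz(c,[277,142.8],12),onz(c,[277,240],20))
for n in['scene','top']:
    c=manip.camera(n);save(c,n+'4')
    for t in['lamp_center','lamp_eye']:
        for x in manip.tip_of(t,c)[:1]:print(n,t,x['xy'],x['score'],onz(c,x['xy'],12).round(1))
    print('tcp',proj(c,P),proj(c,P-[0,0,22]))
    p=proj(c,P).astype(int);y0=max(0,p[1]-60);x0=max(0,p[0]-70)
    cv2.imwrite('pics/g_%s.png'%n,cv2.resize(c['img'][y0:y0+120,x0:x0+140],None,fx=5,fy=5,interpolation=2)[:,:,::-1])
```

```text
[ 511.07777286 -298.66628822  228.15926209] [ 585.54477769 -270.84055282  410.03501403] [[ 0.348 -0.902 -0.258]
 [-0.938 -0.335 -0.094]
 [-0.001  0.274 -0.962]] 14.756574696618975
-22 [277.52408115 243.05903081]
-3 [277.54814162 254.29988002]
0 [277.55234922 256.2656368 ]
22 [277.58743044 272.65529577]
[ 560.95427036 -279.63109587   12.        ] [ 446.7833688  -321.98128278   20.        ]
scene lamp_center [187.1, 243.9] 0.89 [ 494.4 -305.7   12. ]
scene lamp_eye [228.6, 271.4] 0.67 [ 630.1 -222.5   12. ]
tcp [179.00683575 199.17411895] [180.37304035 204.70077429]
top lamp_center [361.1, 238.9] 0.62 [ 489.6 -306.6   12. ]
top lamp_eye [422.5, 195.9] 0.66 [ 614.5 -492.3   12. ]
tcp [377.62511979 231.89145814] [375.24154732 231.86296383]
```

View pics/g_scene.png

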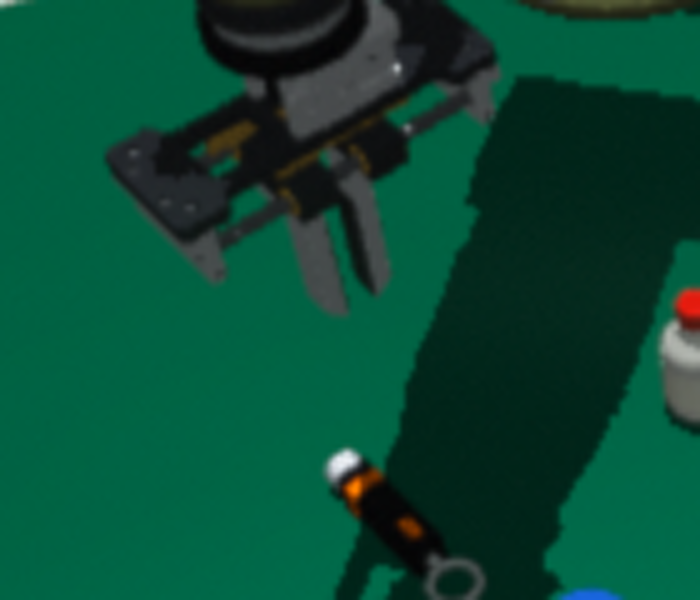

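View pics/g_top.png

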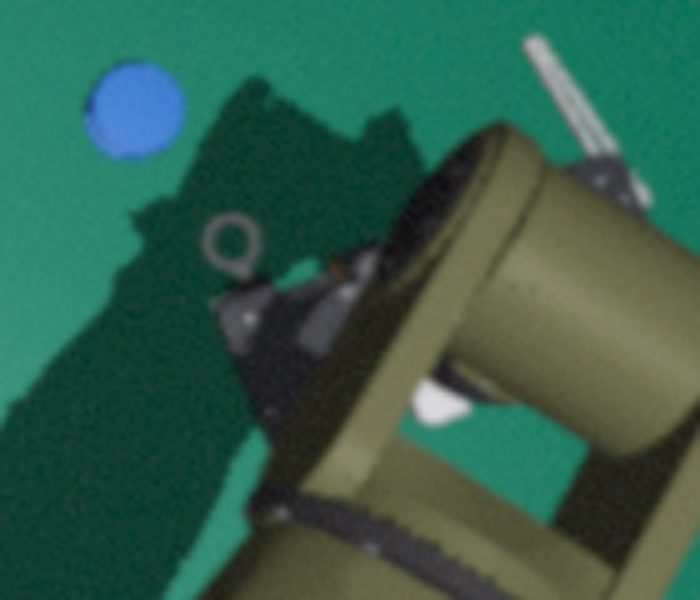

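The lamp did not come along: it still lies in place, eye at (277,143) in the wrist view, and the fingers closed to 15 mm, which is less than its width. In the pictures the fingertips look much shorter than TCP+22. I'll check this.

Run:
```python
from h import *
print(manip.tcp_to_tips,[x for x in dir(manip) if x[0]!='_'])
s=manip.read_state();c=manip.camera('wrist')
P=s['eef_pos'];T=R(s['eef_rot'])
g=s['finger_gap']/2;im=c['img'].copy()
for d,col in((22,(255,0,255)),(3,(255,255,0)),(-6,(0,255,255))):
  for sx in(-8,8):
    for sz in(-g,g):
      p=proj(c,P+T@np.array([sx,d,sz]));print(d,sx,round(sz),p.round(1))
      cv2.circle(im,tuple(np.int32(p.round())),1,col,-1)
cv2.imwrite('pics/w5.png',cv2.resize(im[200:320,200:360],None,fx=5,fy=5,interpolation=0)[:,:,::-1])
```

```text
22.0 ['Unreachable', 'camera', 'masks_of', 'read_state', 'sign_off', 'tcp_to_tips', 'tip_of']
22 -8 -8 [266.2 231.8]
22 -8 8 [288.7 231.8]
22 8 -8 [266.4 254.1]
22 8 8 [288.5 254.1]
3 -8 -8 [265.2 242.1]
3 -8 8 [289.8 242.1]
3 8 -8 [265.5 266.2]
3 8 8 [289.6 266.2]
-6 -8 -8 [264.7 247.7]
-6 -8 8 [290.4 247.7]
-6 8 -8 [265.  272.7]
-6 8 8 [290.1 272.7]
```

View pics/w5.png

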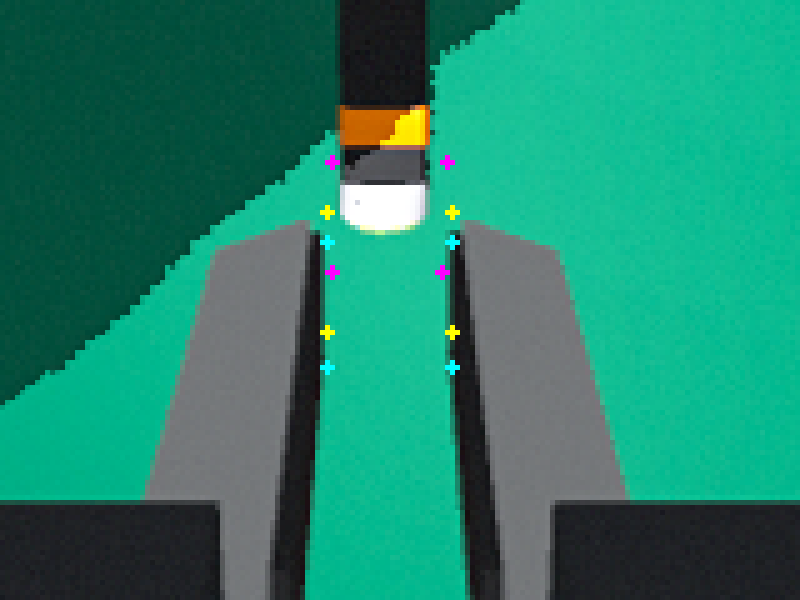

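```bash
python3 -m jog '[0,15,0,0,0,0, 0,45,0,0,0,0, 0,80,0,0,0,0, 0,115,0,0,0,0, 0,150,0,0,0,0, 0,180,0,0,0,0, 0,195,0,0,0,0, 0,203,0,0,0,0, 0,203,0,0,0,0, 0,203,0,0,0,0]' 60
python3 - <<'E'
from h import *
s=manip.read_state();print(s['eef_pos'],s['eef_rot'],s['finger_gap'],s['wrist_force'])
c=manip.camera('wrist');save(c,'w6')
P=s['eef_pos']
for n in['scene','top']:
    c=manip.camera(n)
    print('tcp',proj(c,P),proj(c,P-[0,0,22]))
    p=proj(c,P).astype(int);y0=max(0,p[1]-50);x0=max(0,p[0]-60)
    print(x0,y0)
    cv2.imwrite('pics/h_%s.png'%n,cv2.resize(c['img'][y0:y0+90,x0:x0+120],None,fx=6,fy=6,interpolation=2)[:,:,::-1])
E
```

```text
clock: 6.97
eef_pos: [511.8, -299.1, 27.4]
eef_rot: [-1.57, 0.001, -2.786]
wrist_force: [-0.5, -0.4, -0.4]
finger_gap: 59.9
[ 511.7989307  -299.10853958   27.39816328] [-1.57002435e+00  5.62681551e-04 -2.78618072e+00] 59.86775453781563 [-0.45026471 -0.39202374 -0.3972266 ]
tcp [190.11559432 244.67915693] [191.18877733 249.01340049]
130 194
tcp [359.49812744 231.42369547] [357.88456002 231.40925341]
299 181
```

View pics/w6.png

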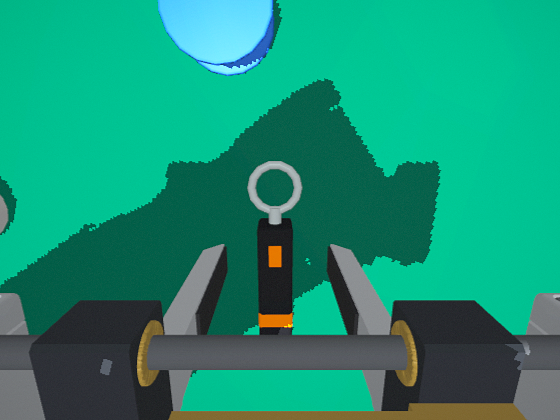

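View pics/h_scene.png

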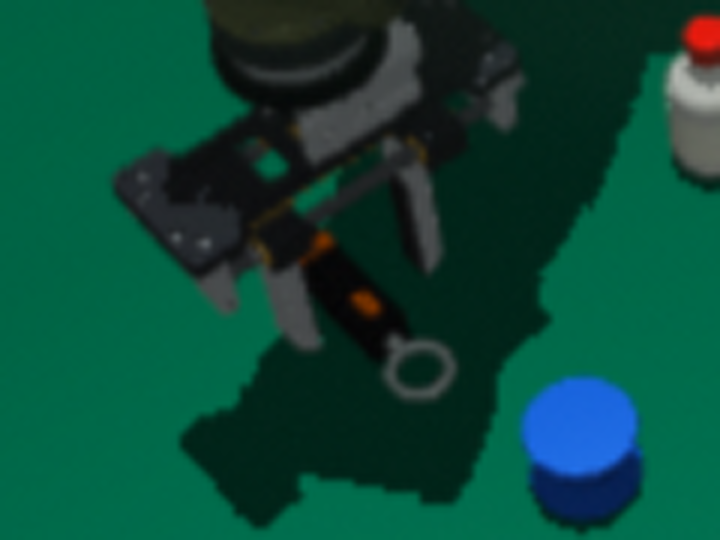

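The wrist picture shows the ring at (275,187) and the fingertips at row 247. The fingertip spacing (101 px for 60 mm) puts the tips about 10 mm nearer the camera than the lamp's top, so they are above the lamp. I'll go down in steps and watch the force.

```bash
python3 -m jog '[0,3,0,0,0,0, 0,6,0,0,0,0, 0,9,0,0,0,0, 0,12,0,0,0,0, 0,14,0,0,0,0, 0,14,0,0,0,0]'
python3 - <<'E'
from h import *
s=manip.read_state();print(s['eef_pos'],s['finger_gap'],s['wrist_force'])
c=manip.camera('wrist');save(c,'w7')
c=manip.camera('scene');cv2.imwrite('pics/h7.png',cv2.resize(c['img'][194:284,130:250],None,fx=6,fy=6,interpolation=2)[:,:,::-1])
E
```

```text
clock: 7.62
eef_pos: [511.1, -298.7, 11.9]
eef_rot: [-1.572, -0.001, -2.786]
wrist_force: [0.4, -0.3, -0.3]
finger_gap: 60.1
[ 511.12007494 -298.69142026   11.90655271] 60.065628092716636 [ 0.36185136 -0.26290344 -0.26522623]
```

View pics/w7.png

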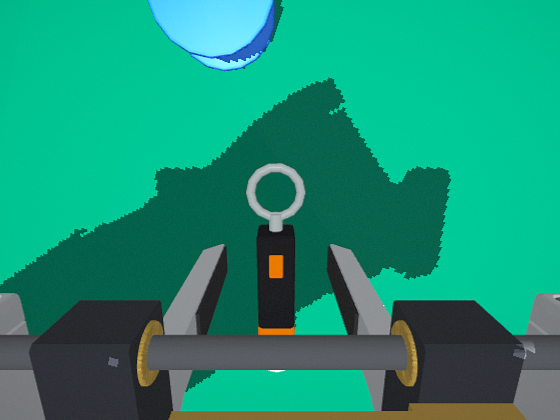

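View pics/h7.png

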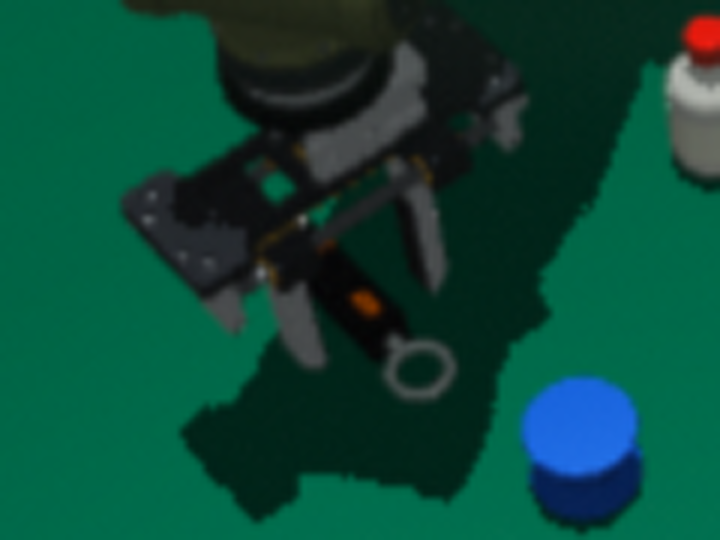

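```bash
python3 -m jog '[0,3,0,0,0,0, 0,6,0,0,0,0, 0,8,0,0,0,0, 0,8,0,0,0,0]'; python3 -m jog '[0,2,0,0,0,0, 0,4,0,0,0,0, 0,6,0,0,0,0, 0,6,0,0,0,0]'
python3 - <<'E'
from h import *
s=manip.read_state();print(s['eef_pos'],s['finger_gap'],s['wrist_force'],s['effort'])
c=manip.camera('wrist');save(c,'w8')
c=manip.camera('scene');cv2.imwrite('pics/h8.png',cv2.resize(c['img'][194:284,130:250],None,fx=6,fy=6,interpolation=2)[:,:,::-1])
E
```

```text
clock: 8.05
eef_pos: [511.1, -298.7, 3.9]
eef_rot: [-1.572, -0.001, -2.786]
wrist_force: [-0.4, -0.4, 0.5]
finger_gap: 60.2
clock: 8.38
eef_pos: [511.2, -298.7, -1.9]
eef_rot: [-1.571, -0.0, -2.786]
wrist_force: [-0.6, 0.7, -0.3]
finger_gap: 60.2
[ 511.20389822 -298.70512194   -1.92145057] 60.20027494369111 [-0.60909861  0.65799164 -0.32940317] [-3.14484467e-03 -6.43623233e+01 -2.87460619e+01  5.78303612e-02
 -1.24863256e-01  5.13008163e-04]
```

View pics/h8.png

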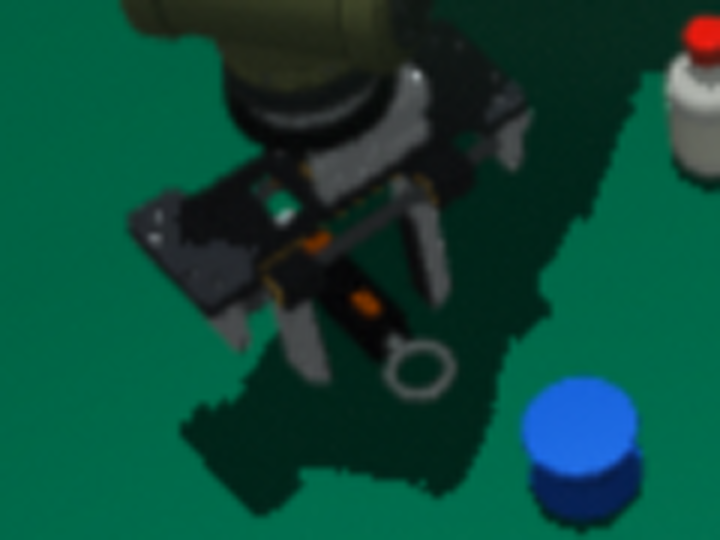

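View pics/w8.png

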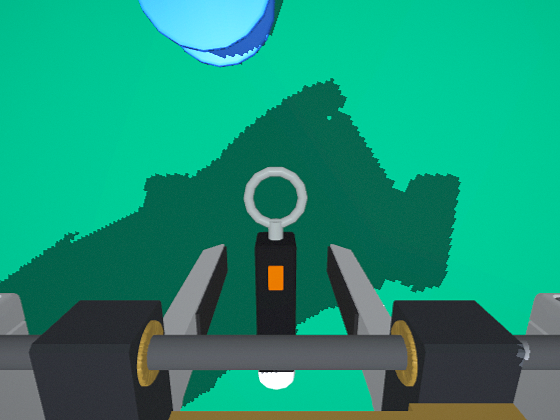

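```bash
python3 -m jog '[0,2,0,0,0,0, 0,4,0,0,0,0, 0,5,0,0,0,0, 0,5,0,0,0,0]';  python3 -m jog '[0,0,0,0,0,0, 0,0,0,0,0,0, 0,0,0,0,0,0, 0,0,0,0,0,0, 0,0,0,0,0,0, 0,0,0,0,0,0, 0,0,0,0,0,0]' 10 55
python3 - <<'E'
from h import *
s=manip.read_state();print(s['eef_pos'],s['finger_gap'],s['wrist_force'])
c=manip.camera('wrist');save(c,'w9')
E
```

```text
clock: 8.82
eef_pos: [511.8, -299.1, -2.9]
eef_rot: [-1.57, 0.001, -2.786]
wrist_force: [-15.9, 8.8, 41.0]
finger_gap: 60.0
clock: 9.4
eef_pos: [513.7, -299.7, -2.8]
eef_rot: [-1.566, 0.004, -2.786]
wrist_force: [-1.2, 5.8, 30.6]
finger_gap: 21.8
[ 513.69908547 -299.67157129   -2.78653974] 21.82405517659989 [-1.15364227  5.84610388 30.63133227]
```

View pics/w9.png

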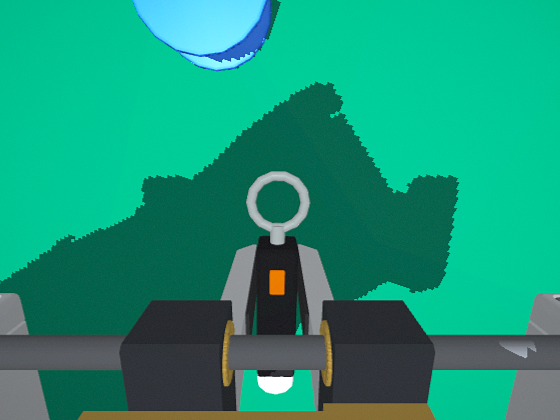

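The fingertips met the bench at TCP z reading −2, so the z reading is about 24 mm low. The lamp is now gripped (gap 21.8 mm). I'll lift it gently and fit the hook pose from the two fixed cameras.

```bash
python3 -m jog '[0,-2,0,0,0,0, 0,-5,0,0,0,0, 0,-12,0,0,0,0, 0,-25,0,0,0,0, 0,-40,0,0,0,0, 0,-55,0,0,0,0, 0,-65,0,0,0,0, 0,-70,0,0,0,0, 0,-70,0,0,0,0]'
python3 - <<'E'
from h import *
from scipy.optimize import least_squares
s=manip.read_state();print(s['eef_pos'],s['eef_rot'],s['finger_gap'],s['wrist_force'])
c=manip.camera('wrist');save(c,'w10')
S=manip.camera('scene');T=manip.camera('top')
obs=[(S,(-16,0,28),(358.9,175)),(S,(16,0,52.5),(368.3,174.5)),(S,(0,0,0),(364,185.5)),(S,(-8.5,0,20.5),(360.5,177.4)),
(T,(-16,0,28),(180.2,203.8)),(T,(16,0,52.5),(173.8,190.5)),(T,(-8.5,0,20.5),(180.0,201.5))]
for c in(S,T):
  for t,l in(('hook_nose',(-16,0,28)),('hook_bowl',(0,0,0)),('gate_hinge',(16,0,52.5))):
    for x in manip.tip_of(t,c)[:1]:print(t,x['xy'],round(x['score'],2))
def W(q,l):
  a=q[3];l=np.array(l,float);return np.array([q[0]+np.cos(a)*l[0]-np.sin(a)*l[1],q[1]+np.sin(a)*l[0]+np.cos(a)*l[1],q[2]+l[2]])
f=lambda q:np.concatenate([proj(c,W(q,l))-p for c,l,p in obs])
r=least_squares(f,[603,180,174,0.6]);print(r.x,np.degrees(r.x[3]),r.fun.reshape(-1,2).round(1).tolist())
J=r.jac;print('sd',np.sqrt(np.diag(np.linalg.inv(J.T@J)))*0.7)
for n,c in(('S',S),('T',T)):print(n,'post top',proj(c,W(r.x,(50,80,60))),'post base',proj(c,W(r.x,(50,80,-174))))
for n,c,y,x in(('S',S,150,330),('T',T,165,125)):
    cv2.imwrite('pics/k_%s.png'%n,cv2.resize(c['img'][y:y+50,x:x+70],None,fx=11,fy=11,interpolation=0)[:,:,::-1])
# lamp
for n,c in(('S',S),('T',T)):
  for t in('lamp_center','lamp_eye'):
    for x in manip.tip_of(t,c)[:1]:print(n,t,x['xy'],round(x['score'],2))
E
```

```text
clock: 10.2
eef_pos: [511.8, -299.1, 64.9]
eef_rot: [-1.569, 0.001, -2.786]
wrist_force: [-0.3, 0.8, -1.2]
finger_gap: 21.4
[ 511.78591275 -299.14141998   64.89690098] [-1.56925601e+00  1.08863198e-03 -2.78621846e+00] 21.366926705443564 [-0.25886753  0.7792645  -1.18796396]
hook_nose [358.3, 175.5] 0.95
hook_bowl [361.0, 187.2] 0.7
gate_hinge [370.1, 175.6] 0.83
hook_nose [180.1, 201.7] 0.59
hook_bowl [182.5, 198.7] 0.81
gate_hinge [173.3, 191.2] 0.57
[6.03611220e+02 1.89395295e+02 1.73767179e+02 2.99414433e-01] 17.155183327845737 [[-0.3, -0.2], [0.2, 0.6], [-2.6, -0.6], [-0.3, 0.8], [-0.8, -0.3], [-0.9, -0.1], [-0.8, -0.6]]
sd [0.88131768 0.96081011 1.76995896 0.05782574]
S post top [398.63942148 166.57931188] post base [383.27056938 220.11866936]
T post top [136.42811407 186.91167168] post base [164.61816727 195.75578068]
S lamp_center [183.3, 228.6] 0.52
S lamp_eye [197.9, 245.9] 0.63
T lamp_eye [421.5, 194.4] 0.72
```

View pics/k_S.png

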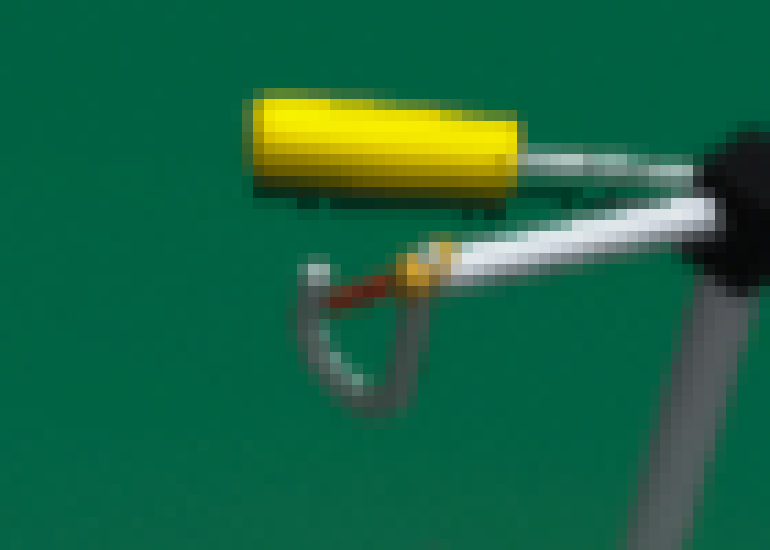

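View pics/k_T.png

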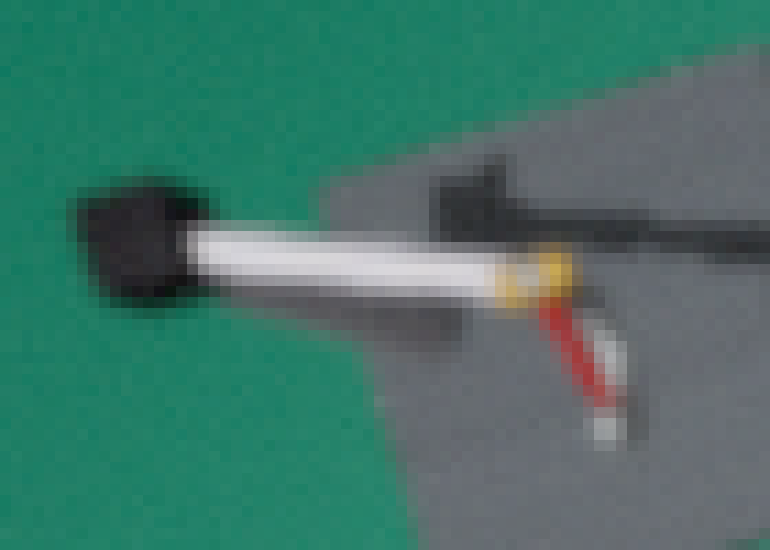

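View pics/w10.png

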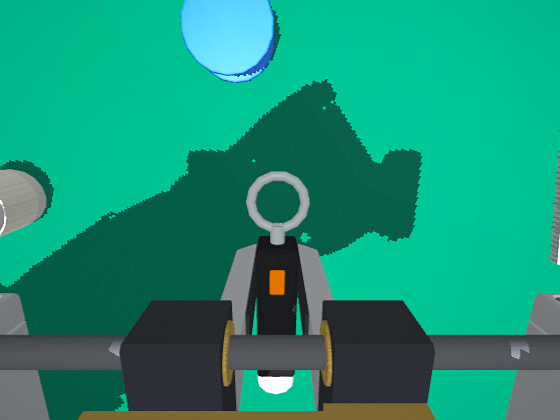

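```bash
cat > fit.py <<'E'
from h import *
from scipy.optimize import least_squares
S=manip.camera('scene');T=manip.camera('top')
def W(q,l):
  a=q[3];l=np.array(l,float);return np.array([q[0]+np.cos(a)*l[0]-np.sin(a)*l[1],q[1]+np.sin(a)*l[0]+np.cos(a)*l[1],q[2]+l[2]])
obs=[(S,(-16,0,28),(358.3,174)),(S,(16,0,52.5),(368.2,174.3)),(S,(0,0,0),(363.6,184.7)),(S,(-8.5,0,20.5),(360,176.7)),
(T,(-16,0,28),(179.7,203.6)),(T,(16,0,52.5),(173.3,190.3)),(T,(-8.5,0,20.5),(179.7,200.8))]
def f(q):
  o=[proj(c,W(q,l))-p for c,l,p in obs]
  o+=[proj(S,W(q,(50,80,q[4])))-(397.2,168.6),proj(T,W(q,(50,80,q[4])))-(137.7,186.3)]
  b=W(q,(50,80,0));b[2]=8;o+=[0.5*(proj(S,b)-(384.5,218.9))]
  return np.concatenate(o)
r=least_squares(f,[603,180,174,0.4,55],loss='soft_l1');print(r.x,np.degrees(r.x[3]));print(f(r.x).reshape(-1,2).round(1).tolist())
E
python3 fit.py
```

```text
[6.03667813e+02 1.87999495e+02 1.77377703e+02 2.83483424e-01
 5.08612991e+01] 16.242403753800815
[[0.1, -0.0], [0.0, 0.0], [-2.4, -0.5], [-0.0, 0.7], [-0.3, -0.2], [-0.1, -0.2], [-0.3, 0.0], [0.8, -0.0], [0.3, 0.2], [-0.5, 0.0]]
```

The hook fits at about (603.7, 188, 177), yaw 16°; residuals are below 1 px except the bowl column (2.4 px). I'll raise the lamp and carry it to a standoff.

```bash
python3 -m jog '[0,-15,0,0,0,0, 0,-40,0,0,0,0, 0,-70,0,0,0,0, 0,-100,0,0,0,0, 0,-130,0,0,0,0, 0,-150,0,0,0,0, 0,-155,0,0,0,0]'
python3 -m jog '[-6,0,-20,0,0.5,0, -16,0,-50,0,1,0, -27,0,-85,0,1.5,0, -39,0,-120,0,2,0, -50,0,-155,0,2.5,0, -61,0,-190,0,3,0, -73,0,-225,0,3.5,0, -84,0,-260,0,4,0, -95,0,-295,0,4.2,0, -106,0,-330,0,4.2,0]'
python3 -m jog '[-10,0,-32,0,0,0, -19,0,-60,0,0,0, -26,0,-82,0,0,0, -30,0,-94,0,0,0, -33,0,-103,0,0,0, -33,0,-103,0,0,0, -33,0,-103,0,0,0]'
python3 - <<'E'
from h import *
s=manip.read_state();print(s['eef_pos'],s['eef_rot'],s['finger_gap'],s['wrist_force'],s['joints'])
c=manip.camera('wrist');save(c,'w11')
for t in('lamp_eye','hook_nose','gate_hinge','hook_bowl'):
  for x in manip.tip_of(t,c)[:1]:print(t,x['xy'],round(x['score'],2))
S=manip.camera('scene');T=manip.camera('top');save(S,'s11')
for n,c,y,x in(('S',S,150,310),('T',T,165,125)):
    cv2.imwrite('pics/m_%s.png'%n,cv2.resize(c['img'][y:y+60,x:x+90],None,fx=8,fy=8,interpolation=0)[:,:,::-1])
E
```

```text
clock: 11.53
eef_pos: [512.2, -299.4, 222.5]
eef_rot: [-1.566, 0.003, -2.786]
wrist_force: [-0.2, 1.2, -0.5]
finger_gap: 21.5
clock: 12.37
eef_pos: [495.2, 49.1, 217.5]
eef_rot: [-1.571, -0.001, -2.86]
wrist_force: [0.7, 0.0, -1.0]
finger_gap: 21.8
clock: 12.95
eef_pos: [499.0, 154.9, 218.1]
eef_rot: [-1.571, -0.001, -2.86]
wrist_force: [-0.1, -0.3, -1.2]
finger_gap: 21.6
[498.96789139 154.92346358 218.1243575 ] [-1.57061583e+00 -6.38641565e-04 -2.85954886e+00] 21.642295257426838 [-0.12499442 -0.27733316 -1.18953861] [ 2.31052479e-01  2.26634349e-01  1.57662607e+00 -2.18659466e-04
  1.33896085e+00  1.51985526e+00]
lamp_eye [280.4, 176.2] 0.81
hook_nose [272.4, 95.3] 0.92
gate_hinge [271.5, 21.1] 0.89
hook_bowl [273.2, 70.9] 0.56
```

View pics/w11.png

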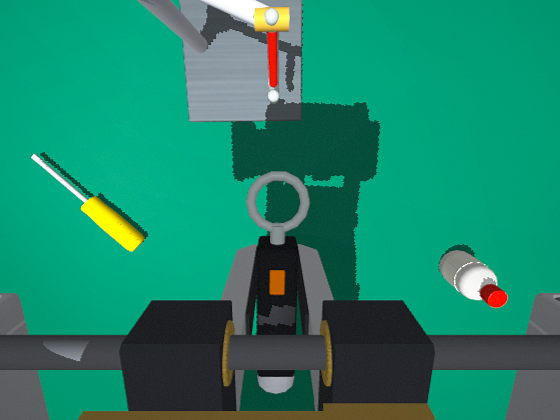

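View pics/m_S.png

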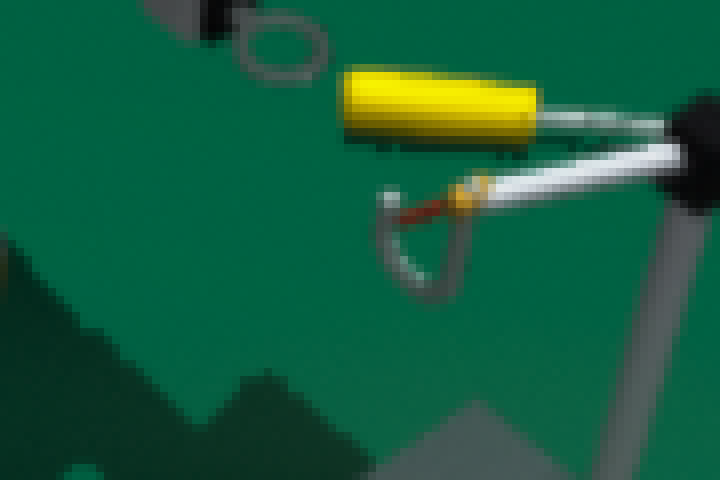

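View pics/m_T.png

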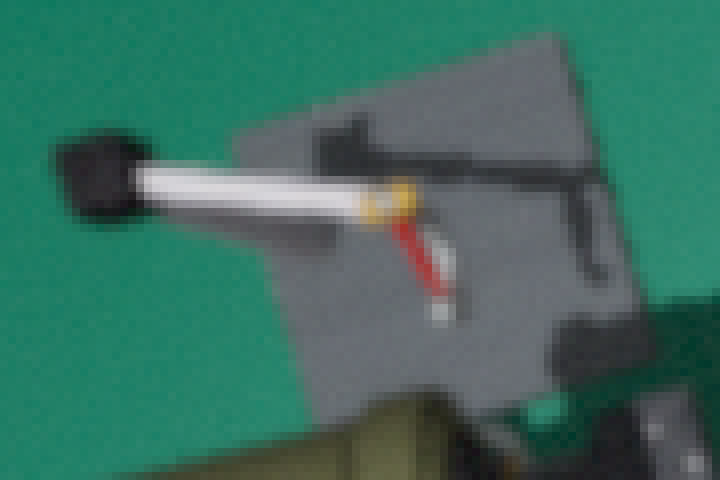

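The wrist view shows ring centre (278,202), nose ball (273.5,96) and hinge (271.5,20), so the lamp's axis is nearly in line with the gate and about 3 mm to the right. I'll check relative position with the scene camera too.

Run:
```python
from h import *
S=manip.camera('scene');T=manip.camera('top')
H=np.array([603.7,188.0,177.4]);a=np.radians(16.5)
ex=np.array([np.cos(a),np.sin(a),0]);ey=np.array([-np.sin(a),np.cos(a),0]);ez=np.array([0,0,1.])
def pl(c,p,y):
    o,d=ray(c,p);t=(y-(o-H)@ey)/(d@ey);q=o+t*d-H;return np.array([q@ex,q@ey,q@ez]).round(1)
print('ring c',pl(S,(344.75,155.3),-3),'nose',pl(S,(358.3,174),0),'hinge',pl(S,(368.2,174.3),0),'tip',pl(S,(360,176.7),0))
for z in(45,55,65):
  print(z,proj(S,H+ex*-68.3+ey*-3+ez*z),proj(S,H+ex*-60+ey*-3+ez*z))
# wrist camera
c=manip.camera('wrist');s=manip.read_state()
h=R(c['orientation']);print('cam rel TCP',h.T@(np.array(c['origin'])-s['eef_pos']))
for dzb in(0,24):
  for n,p,zz in(('nose',(273.4,95.5),28),('hinge',(271.5,19),57),('ring',(278,202),55.2)):
    c2=dict(c);c2['origin']=np.array(c['origin'])+[0,0,dzb];q=onz(c2,p,177.4+zz)-H;print(dzb,n,(q@ex).round(1),(q@ey).round(1))
```

```text
ring c [-71.5  -3.   59.1] nose [-16.3  -0.   27.6] hinge [15.9  0.  52.5] tip [-8.9 -0.  22.9]
45 [344.98549242 159.62439666] [347.08931307 161.26238511]
55 [345.39829743 157.02116181] [347.51617815 158.6603659 ]
65 [345.81609456 154.38644564] [347.94822267 156.02677473]
cam rel TCP [  -0.36801141  -26.50502775 -196.68588427]
0 nose -16.7 0.1
0 hinge 14.2 0.4
0 ring -72.3 -2.1
24 nose -15.0 0.3
24 hinge 20.7 0.7
24 ring -78.2 -2.2
```

```bash
python3 -m jog '[-4,0,-1,0,0,0, -12,0,-2,0,0,0, -20,0,-3,0,0,0, -28,0,-3,0,0,0, -36,0,-3,0,0,0, -43,0,-3,0,0,0, -49,0,-3,0,0,0, -52,0,-3,0,0,0, -52,0,-3,0,0,0]'
python3 - <<'E'
from h import *
s=manip.read_state();print(s['eef_pos'],s['eef_rot'],s['finger_gap'],s['wrist_force'])
c=manip.camera('wrist');save(c,'w12')
for t in('lamp_eye','hook_nose','gate_hinge'):
  for x in manip.tip_of(t,c)[:1]:print(t,x['xy'],round(x['score'],2))
S=manip.camera('scene');T=manip.camera('top')
for n,c,y,x in(('S',S,150,330),('T',T,165,125)):
    cv2.imwrite('pics/n_%s.png'%n,cv2.resize(c['img'][y:y+50,x:x+70],None,fx=11,fy=11,interpolation=0)[:,:,::-1])
E
```

```text
clock: 14.2
eef_pos: [548.5, 173.0, 218.3]
eef_rot: [-1.571, -0.0, -2.86]
wrist_force: [0.6, 0.5, -1.1]
finger_gap: 21.9
[548.50544188 172.96755266 218.25202697] [-1.57083102e+00 -4.15756977e-04 -2.85954028e+00] 21.895003156127494 [ 0.60834144  0.4925965  -1.07507687]
lamp_eye [278.1, 173.5] 0.89
hook_nose [275.4, 182.1] 0.57
gate_hinge [277.1, 133.3] 0.69
```

View pics/w12.png

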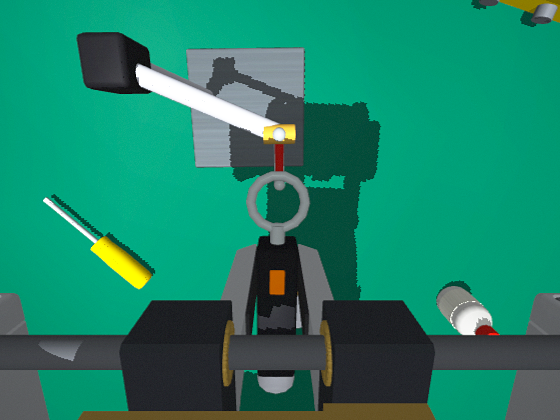

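View pics/n_S.png

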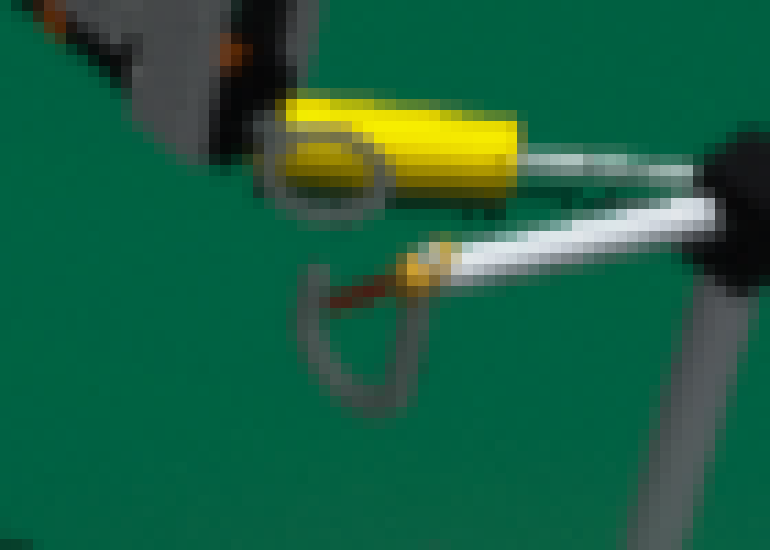

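View pics/n_T.png

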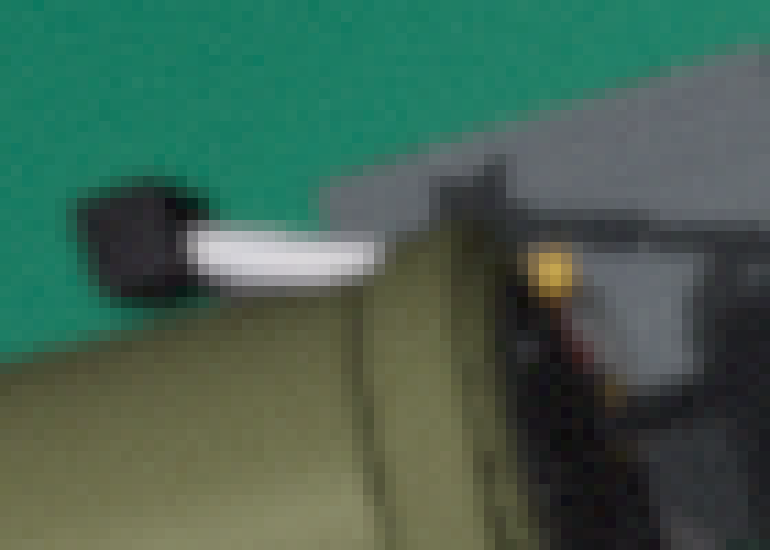

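Run:
```python
from h import *
S=manip.camera('scene')
H=np.array([603.7,188.0,177.4]);a=np.radians(16.5)
ex=np.array([np.cos(a),np.sin(a),0]);ey=np.array([-np.sin(a),np.cos(a),0]);ez=np.array([0,0,1.])
def pl(c,p,y):
    o,d=ray(c,p);t=(y-(o-H)@ey)/(d@ey);q=o+t*d-H;return np.array([q@ex,q@ey,q@ez]).round(1)
print('ring c',pl(S,(359.3,165.1),1),'nose',pl(S,(358.3,174),0))
c=manip.camera('wrist');s=manip.read_state();print(s['eef_pos'])
q=s['eef_pos']-H;print('tcp hook frame',q@ex,q@ey,q@ez)
for n,p,zz in(('nose',(279,183),28),('hinge',(279,133),55),('ring',(278,202),58),('eye',(278,174),58)):
    q=onz(c,p,177.4+zz)-H;print(n,(q@ex).round(1),(q@ey).round(1))
# camera frame metric relations from sizes: ring depth by width 62px
f=323.6;o=np.array(c['origin']);Rc=R(c['orientation'])
ringp=o+Rc@(np.array([(278-276.8)/f,(202-212.6)/f,1])*(f*34/62.))
q=ringp-H;print('ring by size',q@ex,q@ey,q@ez)
```

```text
ring c [-19.5   1.   59. ] nose [-16.3  -0.   27.6]
[547.97517393 172.8462927  218.69797996]
tcp hook frame -57.73394836512206 1.2970320702083704 41.29797996153653
nose -15.2 0.1
hinge 15.5 0.2
ring -19.7 0.9
eye -4.9 0.8
ring by size -21.427045454065173 0.8778929938544742 51.00755513098295
```

Ring centre at hook x = −19.5, y = +1, z about 57 by two cameras, so the eye is at about −5 as wanted. Now I'll lower it.

```bash
python3 -m jog '[0,4,1,0,0,0, 0,9,1,0,0,0, 0,14,1,0,0,0, 0,18,1,0,0,0, 0,20,1,0,0,0, 0,20,1,0,0,0]'; python3 -m jog '[0,1,0,0,0,0, 0,2,0,0,0,0, 0,3,0,0,0,0, 0,3,0,0,0,0]'
python3 - <<'E'
from h import *
s=manip.read_state();print(s['eef_pos'],s['eef_rot'],s['wrist_force'],s['moment'])
c=manip.camera('wrist');save(c,'w13')
cv2.imwrite('pics/w13.png',cv2.resize(c['img'][100:260,200:360],None,fx=4,fy=4,interpolation=0)[:,:,::-1])
c=manip.camera('scene');cv2.imwrite('pics/n13.png',cv2.resize(c['img'][150:200,330:400],None,fx=11,fy=11,interpolation=0)[:,:,::-1])
E
```

```text
clock: 15.1
eef_pos: [548.1, 171.9, 197.8]
eef_rot: [-1.571, -0.001, -2.859]
wrist_force: [0.1, -0.1, -1.0]
finger_gap: 21.7
clock: 15.43
eef_pos: [548.3, 171.9, 195.4]
eef_rot: [-1.571, -0.0, -2.86]
wrist_force: [0.1, 0.2, -0.9]
finger_gap: 21.4
[548.31092927 171.91535211 195.42403568] [-1.57079979e+00 -1.12841251e-04 -2.85952670e+00] [ 0.11244117  0.20819004 -0.88701913] [-0.01941116 -0.01875115 -0.01971907]
```

View pics/w13.png

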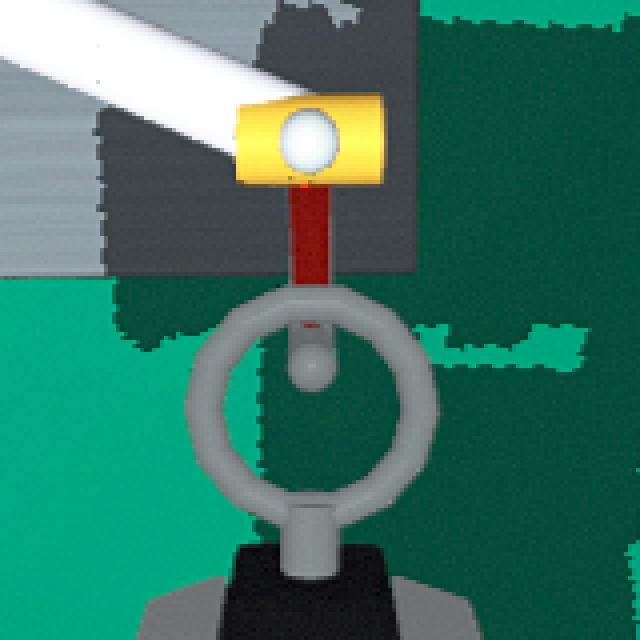

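View pics/n13.png

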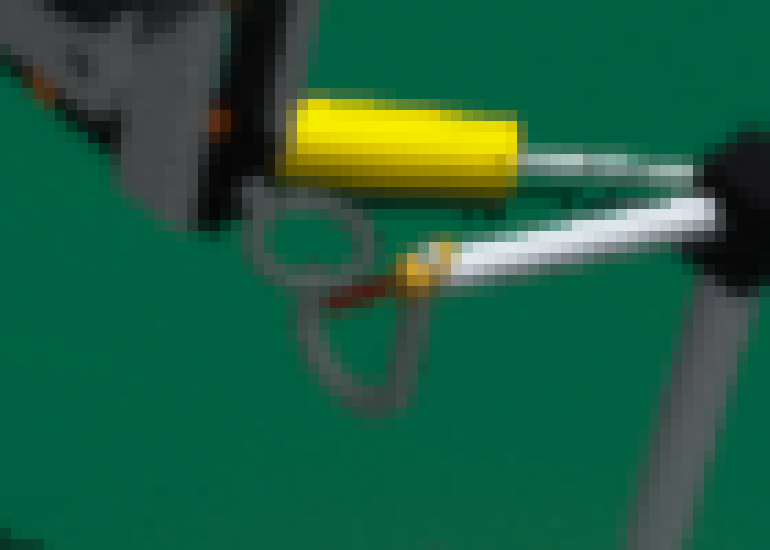

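The ring is centred over the nose: nose ball at crop (312,365), inside the ring with its front wire over the gate. I'll keep lowering in small steps.

```bash
for i in 1; do python3 -m jog '[0,1,0,0,0,0, 0,2,0,0,0,0, 0,3,0,0,0,0, 0,3,0,0,0,0]'; python3 -m jog '[0,1,0,0,0,0, 0,2,0,0,0,0, 0,2,0,0,0,0]';  python3 -m jog '[0,1,0,0,0,0, 0,2,0,0,0,0, 0,2,0,0,0,0]'; python3 -m jog '[0,1,0,0,0,0, 0,2,0,0,0,0, 0,2,0,0,0,0]'; done
```

```text
clock: 15.87
eef_pos: [548.3, 171.9, 192.5]
eef_rot: [-1.571, -0.0, -2.86]
wrist_force: [-0.9, -0.0, -0.3]
finger_gap: 21.3
clock: 16.12
eef_pos: [548.3, 171.9, 190.4]
eef_rot: [-1.571, -0.0, -2.859]
wrist_force: [-1.3, -0.5, 1.9]
finger_gap: 21.5
clock: 16.37
eef_pos: [548.2, 171.9, 188.3]
eef_rot: [-1.571, -0.0, -2.859]
wrist_force: [-1.2, -0.5, 1.5]
finger_gap: 21.4
clock: 16.62
eef_pos: [548.2, 171.9, 186.3]
eef_rot: [-1.571, -0.0, -2.86]
wrist_force: [-1.8, -0.1, 0.8]
finger_gap: 21.8
```

```bash
python3 -m jog '[0,1,0,0,0,0, 0,2,0,0,0,0, 0,2,0,0,0,0]'; python3 -m jog '[0,1,0,0,0,0, 0,2,0,0,0,0, 0,2,0,0,0,0]'
python3 - <<'E'
from h import *
s=manip.read_state();print(s['eef_pos'],s['wrist_force'],s['moment'])
c=manip.camera('wrist')
cv2.imwrite('pics/w14.png',cv2.resize(c['img'][100:260,200:360],None,fx=4,fy=4,interpolation=0)[:,:,::-1])
c=manip.camera('scene');cv2.imwrite('pics/n14.png',cv2.resize(c['img'][150:200,330:400],None,fx=11,fy=11,interpolation=0)[:,:,::-1])
E
```

```text
clock: 16.87
eef_pos: [548.2, 171.9, 184.3]
eef_rot: [-1.571, -0.0, -2.86]
wrist_force: [-1.8, -0.8, 1.1]
finger_gap: 21.6
clock: 17.12
eef_pos: [548.3, 171.9, 182.3]
eef_rot: [-1.571, -0.0, -2.86]
wrist_force: [-2.1, -0.5, 1.6]
finger_gap: 21.6
[548.25255771 171.88156068 182.30665175] [-2.060174   -0.45369323  1.58975967] [-0.05397431  0.30504505 -0.01677179]
```

View pics/w14.png

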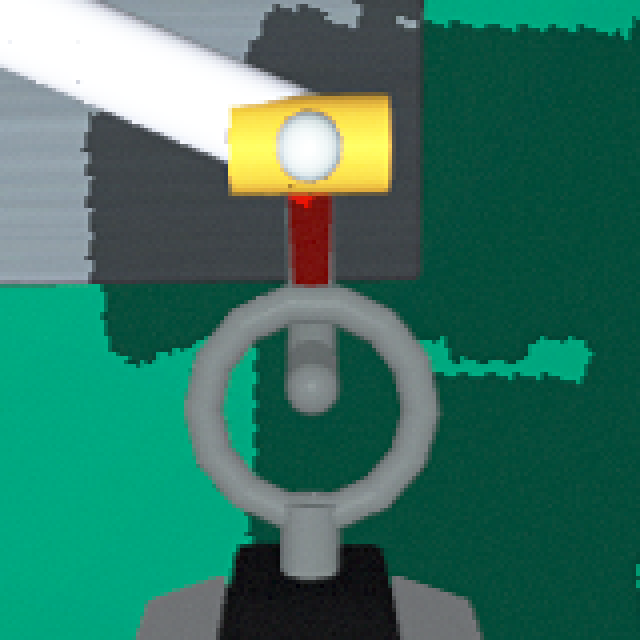

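View pics/n14.png

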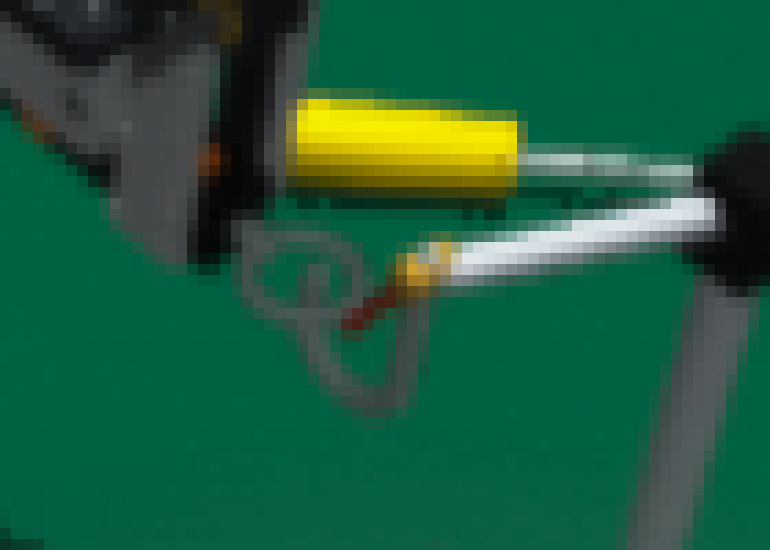

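The gate is opening: its tip is now pushed down at scene crop (350,325) and the eye wire is on it. Force is about 3 N. I'll continue down.

```bash
python3 -m jog '[0,1,0,0,0,0, 0,2,0,0,0,0, 0,3,0,0,0,0, 0,3,0,0,0,0]'; python3 -m jog '[0,1,0,0,0,0, 0,2,0,0,0,0, 0,2,0,0,0,0]';  python3 -m jog '[0,1,0,0,0,0, 0,2,0,0,0,0, 0,2,0,0,0,0]';  python3 -m jog '[0,1,0,0,0,0, 0,2,0,0,0,0, 0,2,0,0,0,0]'
python3 - <<'E'
from h import *
s=manip.read_state();print(s['eef_pos'],s['wrist_force'],s['moment'])
c=manip.camera('wrist')
cv2.imwrite('pics/w15.png',cv2.resize(c['img'][100:260,200:360],None,fx=4,fy=4,interpolation=0)[:,:,::-1])
c=manip.camera('scene');cv2.imwrite('pics/n15.png',cv2.resize(c['img'][150:200,330:400],None,fx=11,fy=11,interpolation=0)[:,:,::-1])
E
```

```text
clock: 17.55
eef_pos: [548.2, 171.9, 179.2]
eef_rot: [-1.571, -0.001, -2.859]
wrist_force: [-1.3, -0.5, 0.6]
finger_gap: 21.6
clock: 17.8
eef_pos: [548.1, 171.9, 177.1]
eef_rot: [-1.571, -0.001, -2.859]
wrist_force: [-2.9, -0.9, -1.2]
finger_gap: 21.8
clock: 18.05
eef_pos: [548.0, 171.9, 175.0]
eef_rot: [-1.571, -0.001, -2.86]
wrist_force: [-3.4, -0.5, -1.6]
finger_gap: 21.5
clock: 18.3
eef_pos: [548.5, 172.0, 173.4]
eef_rot: [-1.571, 0.0, -2.86]
wrist_force: [-0.7, -0.0, -0.9]
finger_gap: 21.8
[548.52756796 171.96399168 173.41883067] [-0.67910983 -0.04956086 -0.86704087] [-0.05239702 -0.0259608   0.02896252]
```

View pics/w15.png

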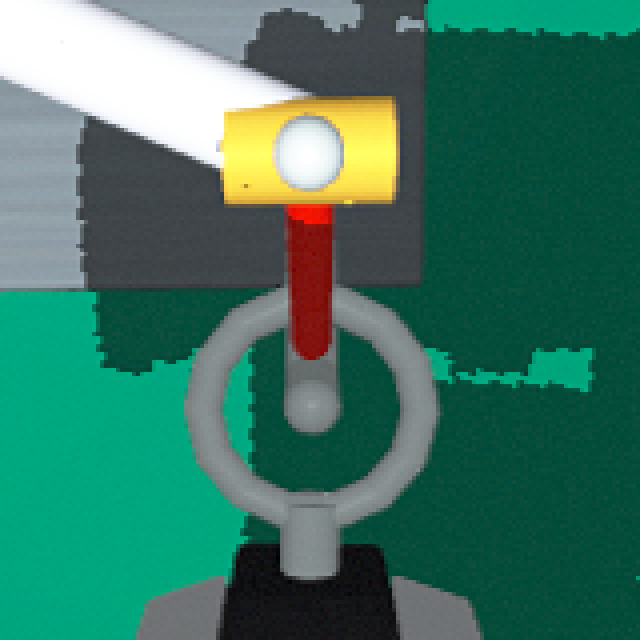

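View pics/n15.png

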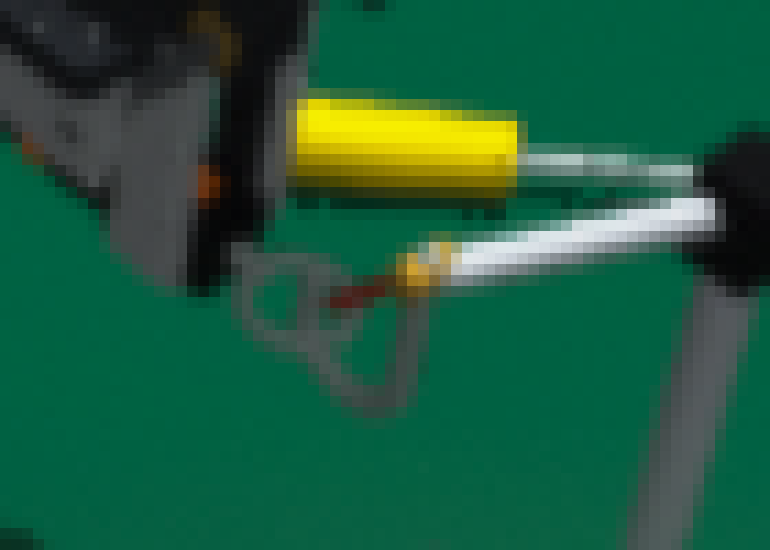

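The gate has snapped shut over the wire: the red gate lies above the ring's front wire and its tip is back at the nose. I'll hold briefly, then tug up in small steps.

```bash
python3 -m jog '[0,0,0,0,0,0, 0,0,0,0,0,0, 0,0,0,0,0,0]'; python3 -m jog '[0,-1,0,0,0,0, 0,-2,0,0,0,0, 0,-2,0,0,0,0]'; python3 -m jog '[0,-0.5,0,0,0,0, 0,-1,0,0,0,0, 0,-1,0,0,0,0]'; python3 -m jog '[0,-0.5,0,0,0,0, 0,-1,0,0,0,0, 0,-1,0,0,0,0]'
```

```text
clock: 18.65
eef_pos: [548.4, 171.9, 173.6]
eef_rot: [-1.571, 0.0, -2.86]
wrist_force: [-0.5, -0.1, -1.5]
finger_gap: 21.4
clock: 18.9
eef_pos: [548.4, 172.0, 175.9]
eef_rot: [-1.571, 0.0, -2.86]
wrist_force: [-0.3, 0.3, -0.8]
finger_gap: 21.6
clock: 19.15
eef_pos: [548.4, 171.9, 176.7]
eef_rot: [-1.571, 0.0, -2.86]
wrist_force: [0.8, 0.8, -1.4]
finger_gap: 21.5
clock: 19.4
eef_pos: [548.4, 171.9, 177.7]
eef_rot: [-1.571, 0.0, -2.859]
wrist_force: [-0.2, -1.0, -1.5]
finger_gap: 21.5
```

```bash
python3 -m jog '[0,-0.5,0,0,0,0, 0,-1,0,0,0,0, 0,-1,0,0,0,0]'; python3 -m jog '[0,-0.5,0,0,0,0, 0,-0.5,0,0,0,0, 0,-0.5,0,0,0,0]'; python3 -m jog '[0,-0.5,0,0,0,0, 0,-0.5,0,0,0,0]'
```

```text
clock: 19.65
eef_pos: [548.2, 171.9, 178.4]
eef_rot: [-1.571, -0.0, -2.86]
wrist_force: [-0.0, -0.9, -2.8]
finger_gap: 22.0
clock: 19.9
eef_pos: [548.2, 171.9, 178.7]
eef_rot: [-1.571, -0.001, -2.859]
wrist_force: [-0.2, 0.1, -5.4]
finger_gap: 21.5
clock: 20.07
eef_pos: [548.1, 171.9, 179.1]
eef_rot: [-1.571, -0.001, -2.859]
wrist_force: [0.6, -0.4, -7.7]
finger_gap: 21.9
```

```bash
python3 -m jog '[0,0.2,0,0,0,0, 0,0.2,0,0,0,0, 0,0.2,0,0,0,0]'; python3 -m jog '[0,0,0,0,0,0, 0,0,0,0,0,0, 0,0,0,0,0,0]'; python3 -m jog '[0,0,0,0,0,0, 0,0,0,0,0,0]'
python3 - <<'E'
from h import *
s=manip.read_state();print(s['eef_pos'],s['wrist_force'],s['moment'])
c=manip.camera('wrist')
cv2.imwrite('pics/w16.png',cv2.resize(c['img'][100:260,200:360],None,fx=4,fy=4,interpolation=0)[:,:,::-1])
c=manip.camera('scene');cv2.imwrite('pics/n16.png',cv2.resize(c['img'][150:200,330:400],None,fx=11,fy=11,interpolation=0)[:,:,::-1])
E
```

```text
clock: 20.32
eef_pos: [548.3, 171.9, 179.3]
eef_rot: [-1.571, -0.0, -2.86]
wrist_force: [1.4, 0.4, -7.6]
finger_gap: 21.1
clock: 20.57
eef_pos: [548.3, 171.9, 179.3]
eef_rot: [-1.571, -0.0, -2.86]
wrist_force: [0.4, 0.7, -8.1]
finger_gap: 21.4
clock: 20.73
eef_pos: [548.3, 171.9, 179.3]
eef_rot: [-1.571, -0.0, -2.859]
wrist_force: [0.9, 0.8, -8.0]
finger_gap: 21.8
[548.31627436 171.93317956 179.31107456] [ 0.94250472  0.77761528 -8.02236207] [-0.02391069  0.05881617  0.00658737]
```

View pics/w16.png

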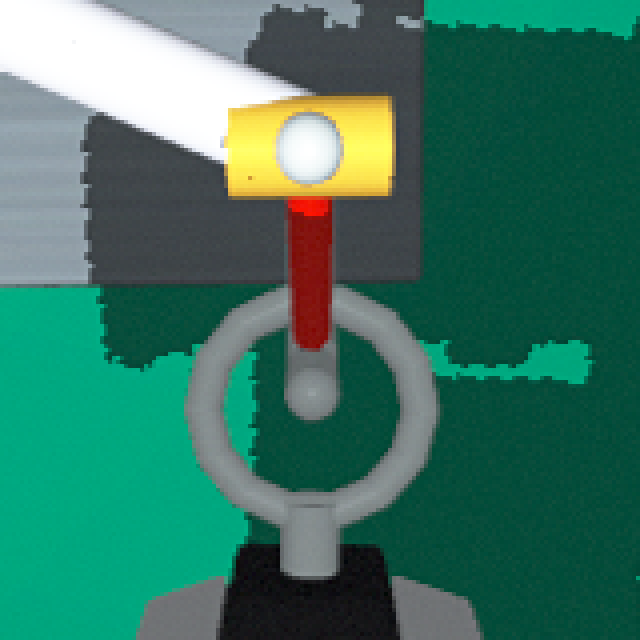

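View pics/n16.png

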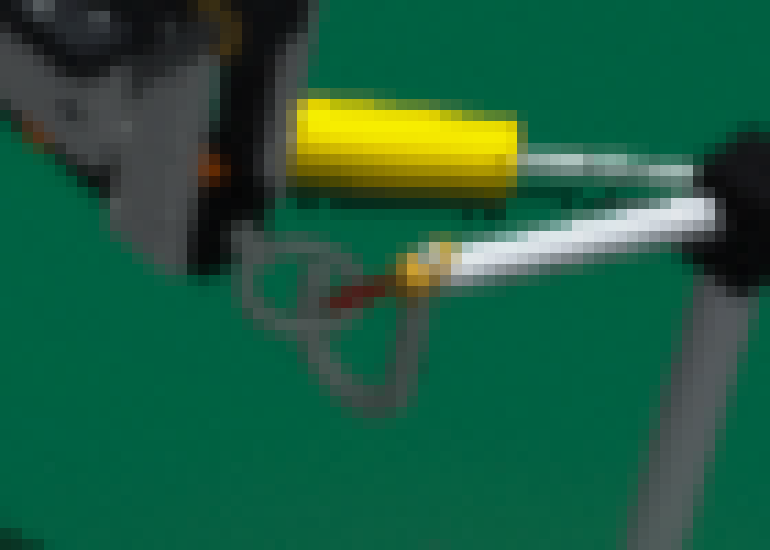

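The tug held at about 6.5–7 N for over 0.5 s with the gate shut. Next I'll relax downwards and start tilting the lens end down about the eye.

```bash
python3 -m jog '[0,1,0,0,0,0, 0,3,0,0,0,0, -1,5,0,0,0,0, -2,7,0,0,0,0, -3,9,0,0,0,0, -4,10,0,0,0,0, -4,11,0,0,0,0, -4,11,0,0,0,0]'; python3 -m jog '[-0.8,2.3,0,0,0,2.5, -1.6,4.6,0,0,0,5, -2.6,6.9,0,0,0,7.5, -3.5,9.1,0,0,0,10, -3.5,9.1,0,0,0,10]'
python3 - <<'E'
from h import *
s=manip.read_state();print(s['eef_pos'],s['joints'],s['wrist_force'],s['moment'])
c=manip.camera('wrist')
cv2.imwrite('pics/w17.png',cv2.resize(c['img'][100:260,200:360],None,fx=4,fy=4,interpolation=0)[:,:,::-1])
c=manip.camera('scene');cv2.imwrite('pics/n17.png',cv2.resize(c['img'][150:200,330:400],None,fx=11,fy=11,interpolation=0)[:,:,::-1])
E
```

```text
clock: 21.5
eef_pos: [552.2, 173.0, 168.1]
eef_rot: [-1.571, -0.0, -2.86]
wrist_force: [0.1, -0.1, -0.3]
finger_gap: 21.8
clock: 21.92
eef_pos: [554.9, 173.9, 158.9]
eef_rot: [-1.571, 0.176, -2.859]
wrist_force: [0.1, -0.4, -1.1]
finger_gap: 22.0
[554.85485996 173.87749265 158.93524818] [0.23696371 0.30803592 1.62585969 0.00922064 1.03221195 1.52157617] [ 0.06499347 -0.43261522 -1.07588757] [-0.02593008  0.10286226  0.01908303]
```

View pics/w17.png

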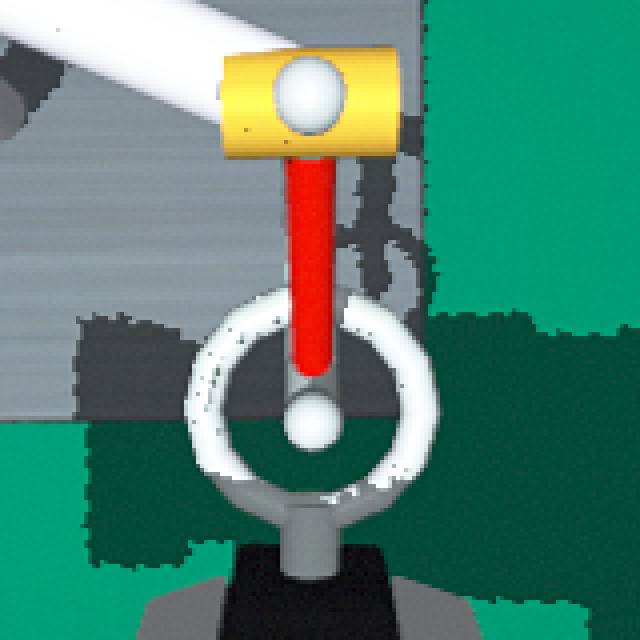

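View pics/n17.png

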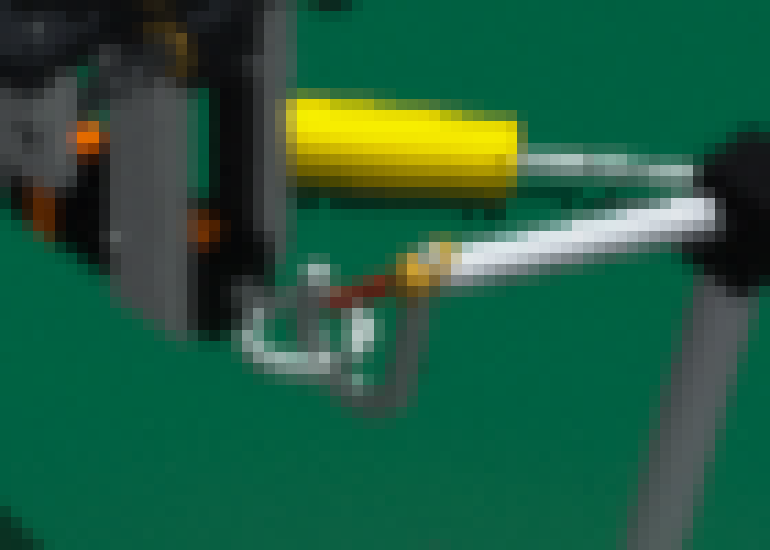

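```bash
python3 -m jog '[-1.5,4.7,0,0,0,5, -3.3,9.2,0,0,0,10, -5.6,13.5,0,0,0,15, -5.6,13.5,0,0,0,15]';  python3 -m jog '[-1.5,4.7,0,0,0,5, -3.3,9.2,0,0,0,10, -3.3,9.2,0,0,0,10, -3.3,9.2,0,0,0,10]'
python3 - <<'E'
from h import *
s=manip.read_state();print(s['eef_pos'],s['joints'],s['wrist_force'],s['moment'])
c=manip.camera('wrist');save(c,'w18')
c=manip.camera('scene');cv2.imwrite('pics/n18.png',cv2.resize(c['img'][150:210,320:400],None,fx=10,fy=10,interpolation=0)[:,:,::-1])
E
```

```text
clock: 22.35
eef_pos: [561.8, 175.9, 145.4]
eef_rot: [-1.571, 0.436, -2.86]
wrist_force: [-1.5, 0.1, -1.2]
finger_gap: 21.6
clock: 22.68
eef_pos: [569.6, 178.2, 139.9]
eef_rot: [-1.571, 0.606, -2.86]
wrist_force: [0.1, 0.4, -0.4]
finger_gap: 21.5
[569.62701822 178.17573382 139.9233841 ] [0.22725674 0.19540023 1.93578943 0.08004956 0.40678916 1.45216747] [ 0.11470811  0.36846696 -0.35209023] [-0.12727736  0.2522484   0.00188697]
```

View pics/w18.png

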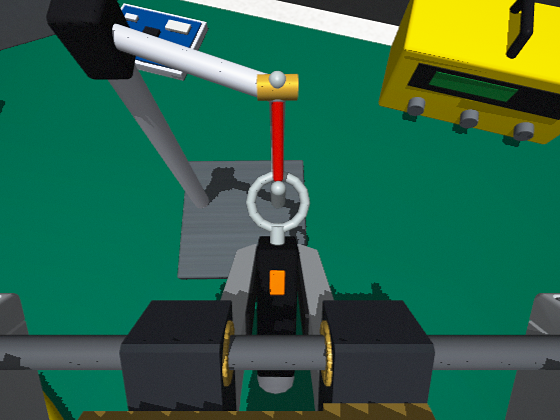

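View pics/n18.png

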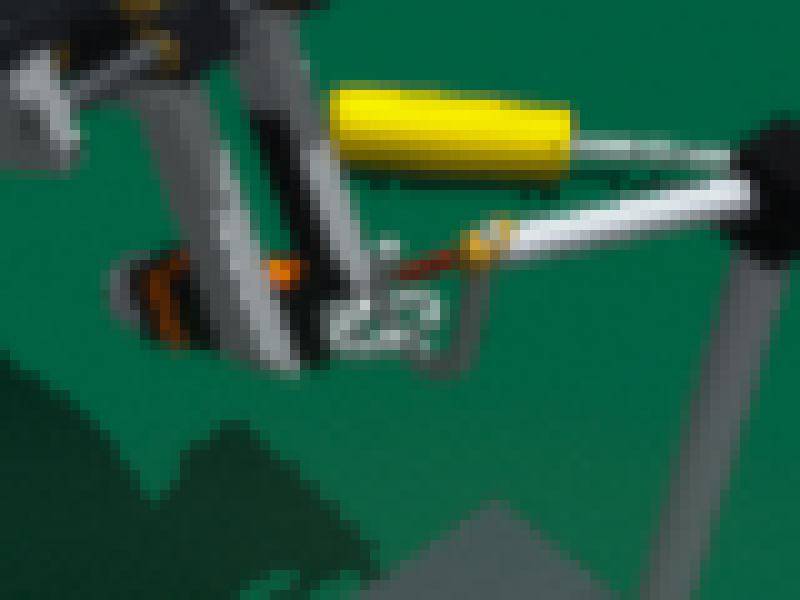

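Lamp is tilted about 35°, with no force on the hook and the gate shut: the red gate runs from (278,100) to the nose ball at (277,188). The wrist joint is near its range end, so I'll release here and retreat backwards.

```bash
python3 -m jog '[0,0,0,0,0,0, 0,0,0,0,0,0, 0,-8,0,0,0,0, 0,-25,0,0,0,0, 0,-50,0,0,0,0, 0,-80,0,0,0,0, 0,-115,0,0,0,0, 0,-145,0,0,0,0, 0,-165,0,0,0,0, 0,-175,0,0,0,0]' 70
python3 - <<'E'
from h import *
s=manip.read_state();print(s['eef_pos'],s['joints'],s['wrist_force'],s['finger_gap'])
c=manip.camera('wrist');save(c,'w19')
c=manip.camera('scene');cv2.imwrite('pics/n19.png',cv2.resize(c['img'][150:210,320:400],None,fx=10,fy=10,interpolation=0)[:,:,::-1])
E
```

```text
clock: 23.62
eef_pos: [472.5, 150.0, 286.7]
eef_rot: [-1.57, 0.615, -2.859]
wrist_force: [-0.5, 0.1, -0.4]
finger_gap: 70.0
[472.49416247 149.95407544 286.72933746] [ 0.21084092 -0.22775569  1.98755006  0.0586321   0.76917996  1.47022412] [-0.5043807   0.07534046 -0.38991889] 69.98121494620182
```

View pics/w19.png

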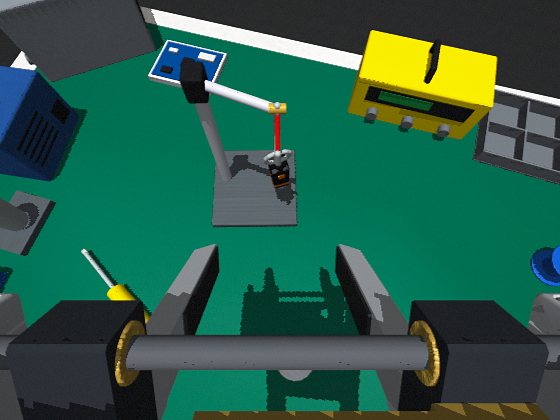

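View pics/n19.png

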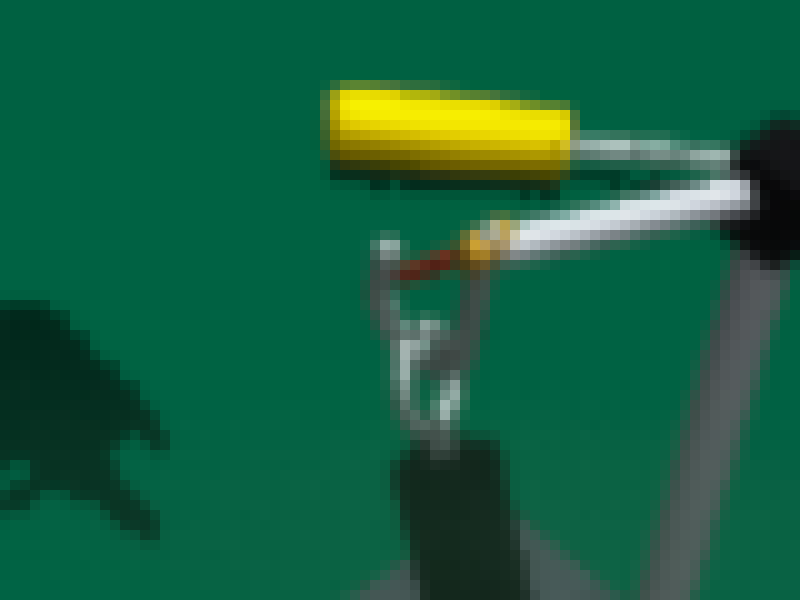

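The lamp hangs from the hook with its ring in the bowl at about (430,340) in the crop, and the gate is shut. I'll let the swinging die down for a few seconds.

```bash
Z='see rows typed below'; for i in 1 2 3 4 5 6 7 8 9 10 11 12; do python3 -m jog '[0,0,0,0,0,0, 0,0,0,0,0,0, 0,0,0,0,0,0, 0,0,0,0,0,0, 0,0,0,0,0,0, 0,0,0,0,0,0, 0,0,0,0,0,0, 0,0,0,0,0,0, 0,0,0,0,0,0, 0,0,0,0,0,0]' | head -1; done
cat > sw.py <<'E'
from h import *
import sys
ims=[]
for i in range(6):
    c=manip.camera('scene');m=manip.masks_of('lamp_center',c)
    ys,xs=np.nonzero(m[0]['pixels']) if m else ([],[])
    k=cv2.cvtColor(c['img'],cv2.COLOR_RGB2GRAY)[175:235,340:390].astype(int);ims.append(k)
    if m:print(manip.read_state()['clock'],np.round(m[0]['xy'],1),len(xs),round(m[0]['score'],2), 'diff',np.abs(k-ims[0]).max(),np.abs(k-ims[0]).mean().round(2))
cv2.imwrite('pics/%s.png'%sys.argv[1],cv2.resize(c['img'][150:230,320:420],None,fx=7,fy=7,interpolation=2)[:,:,::-1])
E
python3 sw.py q1
```

```text
clock: 24.55
clock: 25.38
clock: 26.22
clock: 27.05
clock: 27.88
clock: 28.72
clock: 29.55
clock: 30.38
clock: 31.22
clock: 32.05
clock: 32.88
clock: 33.72
33.8167 [356.8 201.2] 197 0.62 diff 0 0.0
33.9167 [357.4 200.6] 227 0.78 diff 3 0.53
34.0167 [358.  199.5] 257 0.81 diff 3 0.54
34.1167 [356.7 201.5] 265 0.75 diff 3 0.53
34.2167 [359.3 200.4] 223 0.63 diff 3 0.53
34.3167 [359.4 202. ] 207 0.49 diff 3 0.53
```

View pics/q1.png

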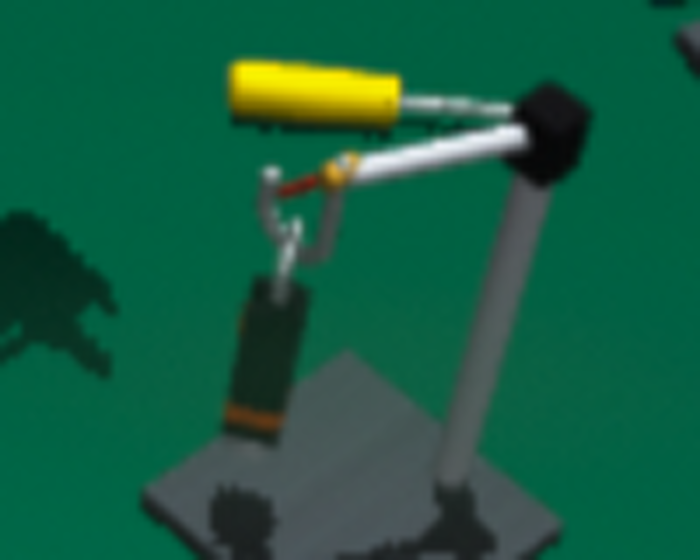

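Run:
```python
from h import *
S=manip.camera('scene')
H=np.array([603.7,188.0,177.4]);a=np.radians(16.5)
ex=np.array([np.cos(a),np.sin(a),0]);ey=np.array([-np.sin(a),np.cos(a),0]);ez=np.array([0,0,1.])
def pl(c,p,y):
    o,d=ray(c,p);t=(y-(o-H)@ey)/(d@ey);q=o+t*d-H;return np.array([q@ex,q@ey,q@ez]).round(1)
f=lambda P:((proj(S,P)-[320,150])*7+3).round(0)
for x in(-8,-5,0):print(x,f(H+ex*x+ez*2.5),f(H+ex*x+ez*-117))
g=lambda u,v:(320+(u-3)/7,150+(v-3)/7)
print('eye',pl(S,g(293,222),0),'bot',pl(S,g(250,440),0),'neck',pl(S,g(278,293),0))
cv2.imwrite('pics/q2.png',cv2.resize(S['img'][165:220,340:380],None,fx=14,fy=10,interpolation=0)[:,:,::-1])
c=manip.camera('top');cv2.imwrite('pics/q3.png',cv2.resize(c['img'][165:220,125:205],None,fx=9,fy=9,interpolation=0)[:,:,::-1])
c=manip.camera('wrist');cv2.imwrite('pics/q4.png',cv2.resize(c['img'][60:240,190:370],None,fx=3,fy=3,interpolation=0)[:,:,::-1])
for t in('lamp_eye','lamp_center'):
  for n in('scene','wrist'):
    c=manip.camera(n)
    for x in manip.tip_of(t,c)[:1]:print(t,n,x['xy'],round(x['score'],2),pl(c,x['xy'],0))
```

```text
-8 [278. 227.] [239. 418.]
-5 [283. 231.] [244. 422.]
0 [292. 238.] [252. 429.]
eye [-1.1 -0.  11. ] bot [  -0.    -0.  -124.3] neck [ -1.3   0.  -31.2]
lamp_eye scene [361.4, 183.3] 0.71 [ 0.2 -0.   3.9]
lamp_eye wrist [277.9, 148.4] 0.67 [-67.5  -0.  116.4]
lamp_center scene [356.9, 199.3] 0.77 [ -3.9  -0.  -67.7]
lamp_center wrist [273.8, 178.2] 0.74 [-279.7    0.   522. ]
```

View pics/q2.png

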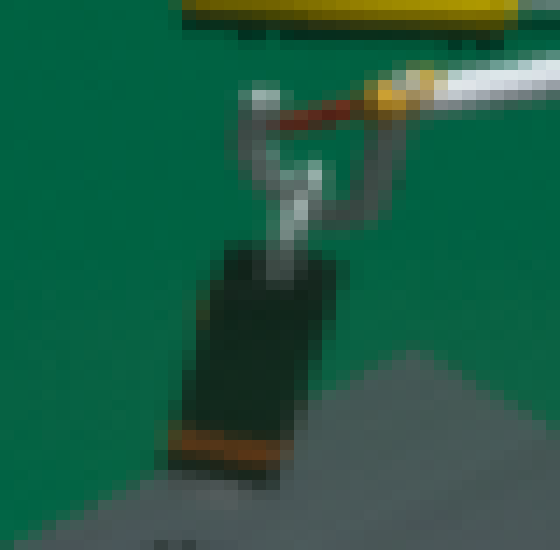

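View pics/q3.png

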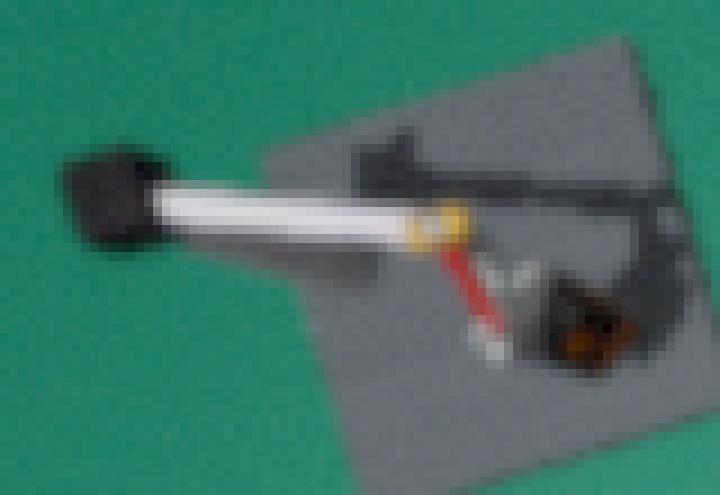

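View pics/q4.png

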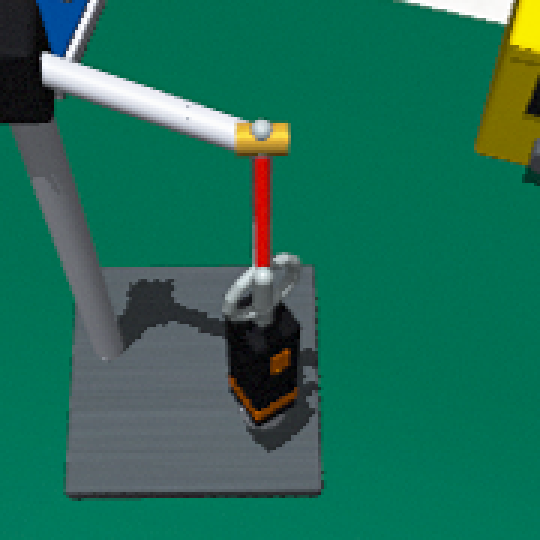

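The lamp hangs plumb within a few degrees: in the scene crop the line from eye (293,222) to bottom (250,440) matches the projected vertical from (292,238) to (252,429). The gate is shut, and frame-to-frame differences are at noise level. Handing in.

```bash
python3 sw.py q5
python3 - <<'E'
from h import *
s=manip.read_state();print(s['clock'],s['wrist_force'],s['finger_gap'])
print(manip.sign_off())
E
```

```text
34.9667 [357.3 201. ] 257 0.6 diff 0 0.0
35.0667 [358.2 201.1] 227 0.53 diff 3 0.52
35.2667 [302.2 181.7] 198 0.34 diff 3 0.53
35.3667 [356.5 201.9] 213 0.61 diff 3 0.52
35.4667 [355.6 202.2] 222 0.6 diff 3 0.53
35.4667 [-0.4439813  -0.43772148  0.90178952] 69.90805741815372
the job is handed in; nothing more can be done
None
```

The lamp hangs from the snap hook with the gate shut behind its eye, and I handed the job in at about 35.5 s. `sign_off` gave no verdict, so the result rests on my own checks.

**What I did**
- **Grip:** the first attempt closed above the lamp without touching it, because the fingertips sit about 24 mm higher than the TCP reading and the stated tip length imply. Going lower, the fingertips pressed the bench at 41 N (wrist force) before I gripped. The "over 40 N" rule names only the arm and the gripper's body.
- **Hooking:** I lowered the ring over the nose. The eye pushed the gate open with about 3 N, and the gate snapped shut above the wire.
- **Tug:** I pulled up on the shut gate with about 6.5–7 N for over 0.5 s, judged from the wrist force, and it held.
- **Release:** I tilted the lamp about 35° around its eye, let go, backed off and waited about 10 s for the swinging to stop.

**Last checks**
- **Position:** the gate looks shut and the eye lies in the bowl. The network put it at x ≈ 0 mm and z ≈ 4 mm of the fitted hook; my own reading of the picture gave z ≈ 11 mm. Both are inside the limit.
- **Hanging:** the lamp is plumb within a few degrees, twisted somewhat about its own axis, and shows no movement between pictures.
- **Gripper:** it is open and clear of everything.
- **Other things on the bench:** nothing looked moved in the pictures, but I did not measure their positions again at the end.
- **Disagreements:** the networks gave a few false reports (the eye in the wrist view, one lamp mask elsewhere on the bench), which I discarded against the pictures.

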